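# Roll-test two spacer tubes and scrap the squashed one

## Task

Take the flat rubbing block by its grip and, pressing lightly down with it, roll each of the two tubes on the sprung test plate at least half a turn across the plate, one after the other; give way when a tube lifts, so that no tube ever bears on the plate with more than 12 N. Set the block down flat on the table, then put the tube that is out of round and rocks as it rolls in the steel scrap tray, and leave the true one lying on the plate. Do not shift the other things around.

Things in the scene. Friction and masses are not known exactly. Their poses are not given: they have to be found in the camera images.
- plate: bare aluminium roll-test plate, 280 (x, away from the robot: rolling direction) by 290 (y), sprung on a fixed grey base; origin: centre of its flat upper face, 40 above the table, z up; a lip 4 thick, 6 high all round. It sinks level under load, at most 9: it stays up until pressed with 1 to 4 N, then gives 1 per 3 N
- tube_1: one of two look-alike plain steel tubes, 110 long, about 30 diameter, 0.1 to 0.21 kg. One of the two, not told which, is round (30); the other is squashed to 28 by 32 and starts on its flat, 28 high. Origin: middle of the tube, on its axis; y along the tube; z up at the start, turning as it rolls. Starts on the plate's near half, across it, in the left or right lane
- tube_2: the other tube; same words as tube_1. Rolled from above, a tube travels half as far as the block: half a turn is 47 of tube travel, 94 of block travel. The squashed one lifts the block 4 in its first quarter turn and lets them down in the next; the round one keeps them level. Ends are closed to fingers
- tray: fixed open scrap tray of dark sheet steel, 170 by 170 outside, 45 high, walls 4, floor 4 thick; origin at the centre of its underside; to the left or right of the plate
- block: loose plywood rubbing block, 0.2 kg: flat slab 120 (x) by 60 (y), 12 thick, with an upright grip bar across its middle, 20 thick (x), 60 long (y), rising to 54 above the underside; origin: centre of the underside, z up; grip the bar across its 20. Starts flat on the table on the side of the plate away from the tray; turned half round it is the same
- driver: loose screwdriver, 170 long, lying beyond the plate; leave alone; its x axis runs from handle to tip
- breaker: loose white circuit breaker, 70 by 36 by 89 high, standing beyond the plate to the left; leave alone; origin under its centre
- tape: loose flat black tape ring, 90 across and 20 high, beyond the plate to the right; leave alone; origin under its centre
Mind the look-alikes: they are no part of the job. Of the things that look like the block, the smallest one is meant.

How it is judged:
On the way, in this order (a step that is already met when the one before it is completed fails the run):
1. one tube is rolled past a quarter turn on the plate with the block pressing on it (over 1 N) (((contact force between block and tube_1 above 1 N and contact force between tube_1 and plate above 1 N and angle between tube_1's own z axis and vertical above 1.75 rad) or (contact force between block and tube_2 above 1 N and contact force between tube_2 and plate above 1 N and angle between tube_2's own z axis and vertical above 1.75 rad))), for 0.05 s.
2. it is rolled on to about half a turn (angle between any of tube_1, tube_2's own z axis and vertical above 2.6 rad).
3. the other tube too is rolled past a quarter turn with the block pressing on it, the first having been left at least 25 mm from its start (((contact force between block and tube_1 above 1 N and contact force between tube_1 and plate above 1 N and angle between tube_1's own z axis and vertical above 1.75 rad and distance of tube_2 from where it was at the start of the episode above 0.025 m) or (contact force between block and tube_2 above 1 N and contact force between tube_2 and plate above 1 N and angle between tube_2's own z axis and vertical above 1.75 rad and distance of tube_1 from where it was at the start of the episode above 0.025 m))), for 0.05 s.
4. it is rolled on, so that both tubes are over 35 mm from their starts (distance of each of tube_1, tube_2 from where it was at the start of the episode above 0.035 m).
At the end, for the whole second after the job is handed in: One tube lies at rest in the scrap tray, axis under 35 mm above its underside; the round one lies at rest on the plate within the lips (axis 14.5 to 15.5 mm above it; the squashed one rests at 14). The block stands flat on the table (tilt under 0.15 rad), over 120 mm from the tray's centre (((x of tube_1 in the frame of tray between -0.082 and 0.082 m and y of tube_1 in the frame of tray between -0.082 and 0.082 m and z of tube_1 in the frame of tray below 0.035 m and linear speed of tube_1 below 0.03 m/s and x of tube_2 in the frame of plate between -0.14 and 0.14 m and y of tube_2 in the frame of plate between -0.145 and 0.145 m and z of tube_2 in the frame of plate between 0.0145 and 0.0155 m and linear speed of tube_2 below 0.05 m/s) or (x of tube_2 in the frame of tray between -0.082 and 0.082 m and y of tube_2 in the frame of tray between -0.082 and 0.082 m and z of tube_2 in the frame of tray below 0.035 m and linear speed of tube_2 below 0.03 m/s and x of tube_1 in the frame of plate between -0.14 and 0.14 m and y of tube_1 in the frame of plate between -0.145 and 0.145 m and z of tube_1 in the frame of plate between 0.0145 and 0.0155 m and linear speed of tube_1 below 0.05 m/s)) and angle between block's own z axis and vertical below 0.15 rad and height (world z) of block below 0.02 m and horizontal distance between block and tray above 0.12 m and linear speed of block below 0.03 m/s); the robot touches nothing.
It fails at once if a tube bears on the plate with more than 12 N (contact force between any of tube_1, tube_2 and plate above 12 N).
It fails at once if screwdriver, breaker or tape is shifted by more than 15 mm (distance of any of driver, breaker, tape from where it was at the start of the episode above 0.015 m).
It also fails if it takes over 72 s, if anything falls off the work surface, if the arm or the gripper's body presses on something with over 40 N, if the wrist force passes 120 N, or if a joint passes its speed limit or range.

## Robot

A 6-joint arm with a two-finger parallel gripper is mounted at the origin on the work surface. World frame = base frame: x ahead of the robot, y to its left, z up, the work surface at z = 0. Lengths are in m, angles in rad, forces in N, time in s.
With the tool pointing down it reaches from about 0.375 to 0.9 m from the base axis. Payload 3.1 kg.
Tool frame: the origin (TCP) lies on the centre line of the jaws, within the pads' length; the fingertips stand 25 mm ahead of it and the grasp point (between the pads) lies 6 mm ahead of it; x points along the fingers, y is the direction in which the jaws open and shut, and the axes are right-handed (so a half turn about x gives the same grasp; the last joint's range is limited). The gripper opens to 87 mm and grips with 3 to 60 N. Pads are 19 mm wide; open, the fingers measure 117 mm over their backs; the gripper's body (75 mm by 190 mm) begins 51 mm behind the grasp point.
Start: joints at [-1.425, 0.527, 1.433, -0, 1.181, -0.178], TCP at [0.199, -0.592, 0.212] pointing down, gripper open.
Joint ranges: [-3.08, 3.08], [-0.75, 2.2], [0.22, 2.44], [-1.43, 4.57], [0, 2.65], [-2.85, 2.85]. Speed limits (rad/s): [2.79, 2.79, 3.14, 3.14, 3.14, 3.14].

## Interface

Orientations are given as a unit quaternion [x, y, z, w].
In Python, from rig import robot gives the robot as it stands. The module is installed in compiled form; this text tells all that it offers.
- The arm moves only by the tool move_arm, never from a script. Its argument "commands" is a list of rows, each a list of 5 numbers: the gripper's target within -1 to 1 (shut at 1, half-way at 0, fully open at -1), then the shift along the tool's x, y, z in mm, then the turn about the tool's x in degrees. A call has 1 to 8 rows; each row is the pose to reach, as a shift and turn from the pose commanded when the call began, along the tool's axes at that moment; what a row does not reach only later rows make up. A row lasts 1/12 s, in which the tool goes at most 41.7 mm and 7.16 degrees, less where a joint would pass 70% of its speed; a pose out of reach is approached as far as the arm can. A call with a gripper value outside its range is refused whole. The fingers move at their own pace and stop on an object; "newtons" is the grip in N (left out, the last holds). Time passes only in rows, so rows that repeat a pose let the fingers close. It gives the time, the measured TCP pose, the force and the opening at its end, in the units of the state.
- robot.get_obs(): the state, without advancing time (a new reading comes with each control period).
- robot.camera(name): name is "side" or "top"; returns a dict with "image" (400x640x3 uint8, red, green, blue), "fx", "fy", "cx", "cy" (pixels), "xyz" and "rotation" of the camera in the world. Camera axes: x right, y down, z forward; pixel columns grow to the right and rows downward; lengths in m; the calibration is good to about 2 mm. A picture is of the moment at which its call begins. There is no depth.
- robot.hand_in(): hands the job in, once; it reports no verdict.
Trained networks look in a picture, given as the dict that the camera call returned (one of the last four; its "shot" number tells which), for a name from the list of things; names that differ only in an ending like _2 or _b are one class to them, and where a whole thing is asked for, a point or a joint stands for the part that bears it (a point fixed in the world has none). Each returns a list of dicts, best first, with "p" (0 to 1); they miss things now and then, are a little off and sometimes report something else, mostly with a low value. They report only what shows in the picture. A call takes as long as a camera call. They do not tell look-alikes from the thing itself.
- robot.regions_of(picture, name): "pixels" (400x640 bool, what is visible of it) and "bbox" ([left, top, right, bottom] in pixels, round what is visible of it).
The state is a dict: "time": time; "q": joint angles; "joint_velocities": joint speeds; "joint_torque": joint torques, N m; "position": TCP position; "tool_rot": TCP orientation; "ft_force": force on the tool from outside, world axes, zero at the start; "moment": the same for the moment, N m; "grip_width": finger opening in m.
Only numpy, scipy, OpenCV 4.12 (cv2) and the standard library are available. Lean on these libraries where they do the work, as an engineer would, in place of code of your own. Each camera call takes 0.05 s, during which the arm holds its last target.

## Working session

There is one attempt and no reset: what is moved stays moved. The work goes in short steps, Python scripts to look and compute and a tool call to move; the robot and the scene stay as the last step left them, time stands still between calls to the robot, and variables do not carry over. Pictures are saved under pics/ and viewed, and the job is handed in when it is done.

Besides the shell and the picture viewer there is one more tool, called after "Emit:" as name(argument=value, ...) on one line, values as JSON. move_arm: Moves the arm, as the interface text tells. Its arguments: {"type":"object","properties":{"commands":{"type":"array","items":{"type":"array","items":{"type":"number"}}},"newtons":{"type":"number"}},"required":["commands"]}

```bash
mkdir -p pics; cat > h.py <<'E'
import numpy as np,cv2
from rig import robot
from scipy.spatial.transform import Rotation as R
def rot(c):
    r=np.array(c['rotation'],float)
    return r if r.shape==(3,3) else R.from_quat(r).as_matrix()
def back(c,u,v,z):
    d=rot(c)@np.array([(u-c['cx'])/c['fx'],(v-c['cy'])/c['fy'],1.])
    o=np.array(c['xyz']); return o+d*(z-o[2])/d[2]
def proj(c,p):
    q=rot(c).T@(np.array(p)-np.array(c['xyz'])); return c['fx']*q[0]/q[2]+c['cx'],c['fy']*q[1]/q[2]+c['cy']
def save(c,n): cv2.imwrite('pics/'+n,cv2.cvtColor(c['image'],cv2.COLOR_RGB2BGR))
E
python3 - <<'E'
from h import *
o=robot.get_obs(); print(o)
for n in ('top','side'):
    c=robot.camera(n); save(c,n+'0.png'); print(n,c['xyz'],c['rotation'],c['fx'],c['cx'],c['cy'])
    for k in ('plate','tube_1','tray','block','driver','breaker','tape'):
        for r in robot.regions_of(c,k): 
            p=r['pixels']; ys,xs=np.nonzero(p); print(k,round(r['p'],2),r['bbox'],p.sum(),xs.mean().round(1),ys.mean().round(1))
E
```

```text
{'time': 0.0, 'q': array([-1.42549127e+00,  5.28456929e-01,  1.43388303e+00,  1.44662230e-05,
        1.18137228e+00, -1.78493729e-01]), 'joint_velocities': array([ 0.00050469, -0.00106415, -0.00089317,  0.00042892,  0.00190133,
       -0.00024092]), 'joint_torque': array([ 6.80958556e-05, -4.40043783e+01, -1.76591510e+01,  6.33227010e-02,
        5.81189117e-02, -1.50300484e-04]), 'position': array([ 0.19878367, -0.59176793,  0.21088345]), 'tool_rot': array([ 0.69787696,  0.11472792, -0.69784263,  0.11322951]), 'ft_force': array([-0.01352921, -0.03910159, -0.11316292]), 'moment': array([-0.03482508, -0.01690402, -0.01370286]), 'grip_width': 0.08720406594474843}
top [ 0.36963549 -0.04688395  1.37135646] [-0.70456244  0.70739638 -0.04144887  0.03826381] 492.0068489682075 319.34333816040373 204.38665092614883
plate 0.78 [235.2, 147.8, 345.7, 252.5] 9974 289.5 196.6
tube_1 0.91 [244.9, 215.8, 287.4, 229.2] 500 263.5 222.4
tube_1 0.62 [297.7, 214.2, 339.7, 226.7] 447 316.2 218.2
tray 0.69 [146.1, 178.1, 217.0, 246.6] 4161 180.1 209.5
block 0.68 [388.5, 198.2, 425.2, 244.6] 1011 407.1 223
[... 294 characters left out ...]
0.64 [391.7, 200.5, 423.9, 246.2] 973 407.6 223.0
side [0.1006191  0.90624988 1.03483059] [-0.19055837  0.89645967 -0.3910358   0.08449009] 468.9016431960659 324.5806804011905 204.9596047968082
plate 0.8 [247.6, 184.8, 373.8, 280.6] 6152 309.1 228.7
tube_1 0.75 [330.5, 200.2, 352.6, 227.6] 298 339.0 212.3
tube_1 0.7 [306.7, 227.8, 336.7, 262.1] 376 322.6 245.5
tray 0.56 [226.1, 269.4, 316.7, 354.6] 4728 271.5 312.2
block 0.95 [351.3, 162.1, 390.7, 190.2] 601 370.8 175.4
block 0.69 [365.4, 129.6, 415.6, 165.4] 881 387.1 146.8
driver 0.76 [214.6, 196.6, 240.9, 208.8] 195 227.7 202.4
breaker 0.83 [187.5, 268.7, 221.4, 303.4] 716 206.1 285.4
tape 0.66 [288.9, 150.1, 314.7, 171.2] 292 300.0 160.1
```

View pics/top0.png

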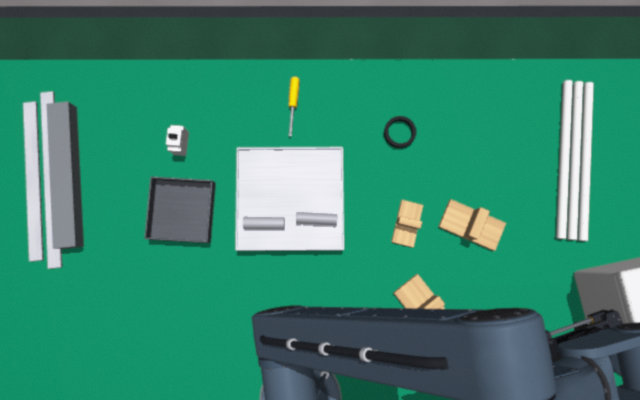

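View pics/side0.png

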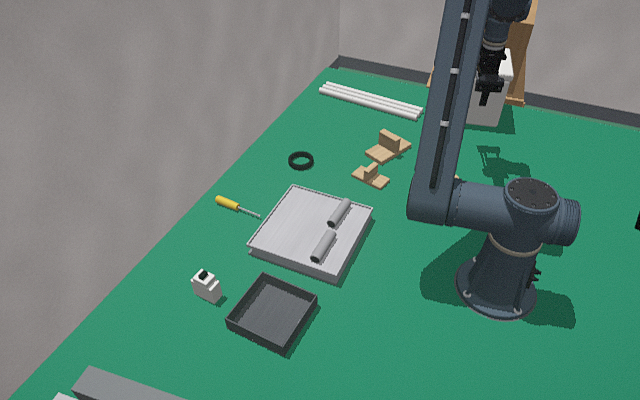

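```bash
python3 - <<'E'
import cv2,numpy as np
a=cv2.imread('pics/top0.png')[180:320,370:470]; b=cv2.imread('pics/side0.png')[110:210,330:430]
a=cv2.resize(a,(400,560),interpolation=2); b=cv2.resize(b,(400,400),interpolation=2)
o=np.zeros((560,800,3),np.uint8); o[:,:400]=a;o[:400,400:]=b; cv2.imwrite('pics/crop0.png',o)
E
```

```text
(no output)
```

View pics/crop0.png

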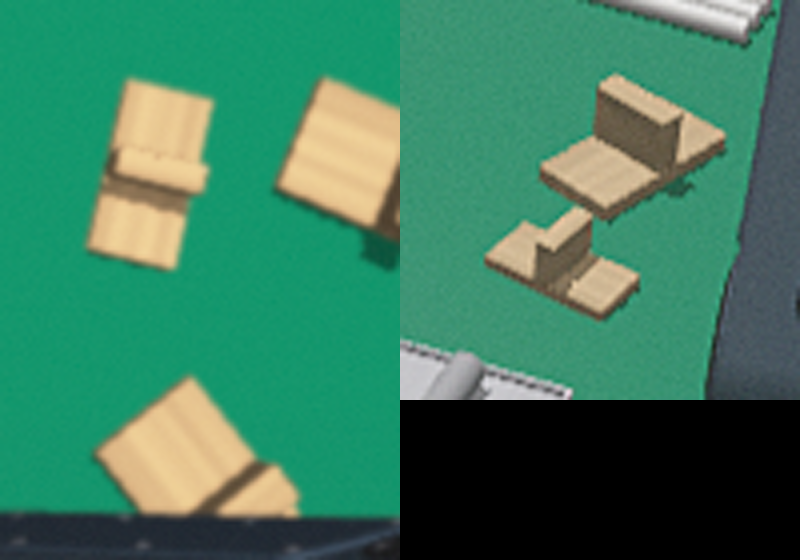

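The block candidates in the top view are A (408,223), B (473,225) and C (420,293, half hidden under the arm). A is about 43x22 px, which is 120x60 mm. B and C are clearly wider (about 30 px or more), so A is the block. The tubes are at (264,223) and (316,218), and the tray is on the left at (180,210).

```bash
python3 - <<'E'
from h import *
c=robot.camera('top'); im=c['image']
hsv=cv2.cvtColor(im,cv2.COLOR_RGB2HSV)
def pts(l,z): return np.array([back(c,u,v,z)[:2] for u,v in l])
def rect(l,z):
    P=pts(l,z).astype(np.float32)*1000; r=cv2.minAreaRect(P); b=cv2.boxPoints(r); 
    e=b[1]-b[0],b[2]-b[1]; e=max(e,key=np.linalg.norm); return np.round(r[0],1),np.round(r[1],1),round(np.degrees(np.arctan2(e[1],e[0]))%180,1)
cr=[(127,78),(213,98),(177,270),(88,248)]
print('block A hand',rect([(x/4+370-.4,y/4+180-.4) for x,y in cr],.012))
m=((hsv[...,0]>8)&(hsv[...,0]<25)&(hsv[...,1]>60)).astype(np.uint8); 
sub=np.zeros_like(m); sub[190:255,380:433]=m[190:255,380:433]
ys,xs=np.nonzero(sub); print('blockmask',rect(list(zip(xs,ys)),.012))
for k,z in (('plate',.046),('tray',.045),('tube_1',.055)):
    for r in robot.regions_of(c,k):
        ys,xs=np.nonzero(r['pixels']); print(k,round(r['p'],2),rect(list(zip(xs,ys)),z))
for k in ('plate',(.046),):pass
a=cv2.resize(im[140:260,140:350],None,fx=3.8,fy=3.8,interpolation=cv2.INTER_CUBIC); cv2.imwrite('pics/c1.png',a[...,::-1])
E
```

```text
block A hand (array([ 471.2, -297.7]), array([ 62.9, 122.4]), np.float32(165.9))
blockmask (array([ 468.9, -299.1]), array([ 66.7, 119.2]), np.float32(165.4))
plate 0.61 (array([539.1,  27.6]), array([290. , 279.2]), np.float32(89.8))
tray 0.63 (array([508.9, 323.8]), array([184.5, 172.7]), np.float32(86.4))
tray 0.61 (array([ 466.8, -292.8]), array([ 67., 118.]), np.float32(165.3))
tube_1 0.72 (array([470.5,  96.8]), array([110.1,  34.9]), np.float32(89.8))
tube_1 0.69 (array([481.6, -44.8]), array([111.6,  32.4]), np.float32(84.6))
```

View pics/c1.png

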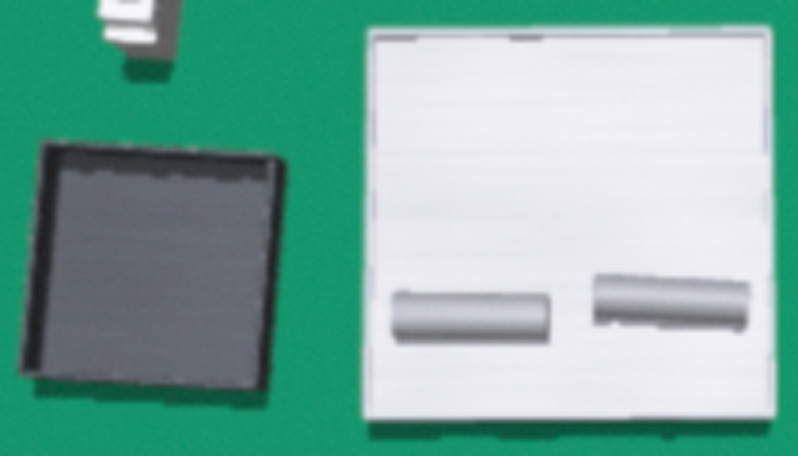

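```bash
cat >> h.py <<'E'
def goto(p,yaw=None):
    """shift in tool axes (mm) and turn (deg) from measured pose; yaw = world heading of tool y, deg"""
    o=robot.get_obs(); T=R.from_quat(o['tool_rot']).as_matrix()
    s=T.T@(np.array(p)-o['position'])*1000
    y=np.degrees(np.arctan2(T[1,1],T[0,1])); t=0
    if yaw is not None:
        # rotation about tool x by +a with tool x down -> heading decreases
        t=(y-yaw+90)%180-90
    print('t',round(o['time'],2),'pos',np.round(o['position'],4),'yaw',round(y,2),'downerr',np.round(T[:,0],4),'q',np.round(o['q'],2),'F',np.round(o['ft_force'],2),'w',round(o['grip_width'],4)); print('shift',np.round(s,1),'turn',round(t,1))
E
python3 -c "
from h import *
goto([.471,-.298,.15],-14)"
```

```text
t 1.0 pos [ 0.1989 -0.5925  0.2118] yaw -71.45 downerr [-0.  0. -1.] q [-1.43  0.53  1.43  0.    1.18 -0.18] F [ 0.62 -0.86 -0.  ] w 0.087
shift [  61.9 -192.6 -351.7] turn -57.4
```

Emit:
move_arm(commands=[[-1, 10, -40, -70, -8], [-1, 20, -60, -110, -16], [-1, 30, -85, -150, -24], [-1, 40, -105, -190, -32], [-1, 50, -125, -230, -40], [-1, 60, -145, -270, -48], [-1, 62, -170, -310, -54], [-1, 62, -192.6, -351.7, -57.4]], newtons=40)

```text
time: 1.67
position: [0.4226, -0.3499, 0.1553]
tool_rot: [-0.557, -0.437, 0.557, -0.436]
ft_force: [0.5, -0.0, 0.3]
grip_width: 0.0867
```

Emit:
move_arm(commands=[[-1, 0, 0, 0, 0], [-1, 0, 0, 0, 0], [-1, 0, 0, 0, 0]])

```text
time: 1.92
position: [0.4221, -0.3521, 0.1561]
tool_rot: [-0.558, -0.434, 0.558, -0.435]
ft_force: [0.5, -0.2, -0.1]
grip_width: 0.0867
```

```bash
python3 - <<'E'
from h import *
goto([.471,-.298,.046],-14)
c=robot.camera('side'); save(c,'s1.png')
cv2.imwrite('pics/s1c.png',cv2.resize(c['image'][90:240,300:500],None,fx=4,fy=4)[...,::-1])
E
```

```text
t 1.92 pos [ 0.4221 -0.3521  0.1561] yaw -14.14 downerr [ 2.0e-04 -1.1e-03 -1.0e+00] q [-0.9   0.5   1.68 -0.    0.96 -0.65] F [ 0.47 -0.2  -0.1 ] w 0.0867
shift [110.1  34.2 -64.5] turn -0.1
```

View pics/s1c.png

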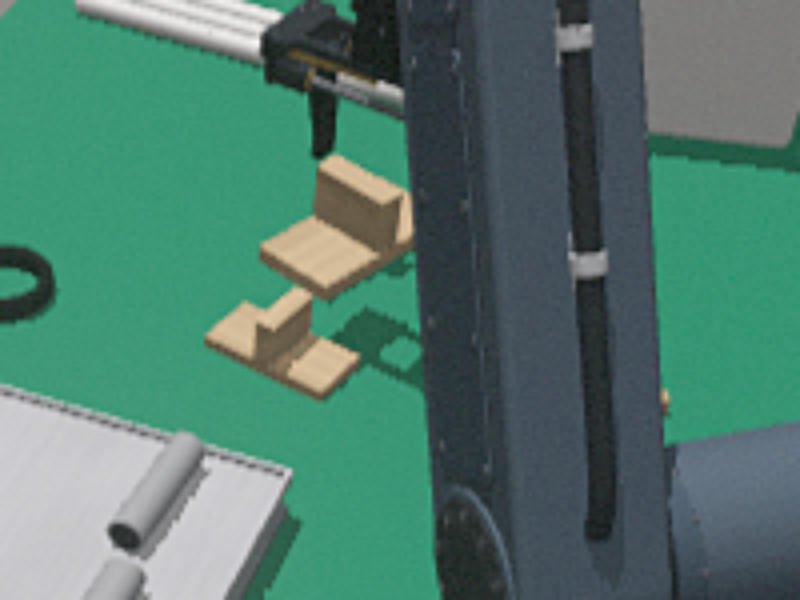

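The gripper is still short of block A and above the table. Only the block and the plate are below it, so I'll move over block A and then descend.

Emit:
move_arm(commands=[[-1, 0, 16, -32, 0], [-1, 10, 34.2, -64.5, 0], [-1, 40, 34.2, -64.5, 0], [-1, 70, 34.2, -64.5, 0], [-1, 95, 34.2, -64.5, 0], [-1, 110, 34.2, -64.5, 0], [-1, 110, 34.2, -64.5, 0]])

```text
time: 2.55
position: [0.4682, -0.2978, 0.0429]
tool_rot: [-0.558, -0.436, 0.559, -0.432]
ft_force: [0.0, 0.2, 0.7]
grip_width: 0.0868
```

```bash
python3 - <<'E'
from h import *
goto([.471,-.298,.046],-14)
c=robot.camera('side'); a=c['image'][120:220,310:450]
c2=robot.camera('top'); b=c2['image'][160:290,350:480]
o=np.zeros((600,800,3),np.uint8); a=cv2.resize(a,(400,286)); b=cv2.resize(b,(400,400)); o[:286,:400]=a; o[:400,400:]=b
cv2.imwrite('pics/s2.png',o[...,::-1])
E
```

```text
t 2.55 pos [ 0.4682 -0.2978  0.0429] yaw -14.35 downerr [-0.0045  0.004  -1.    ] q [-0.77  0.69  1.73 -0.    0.73 -0.52] F [0.01 0.17 0.71] w 0.0868
shift [-3.1  2.8 -0.5] turn -0.4
```

View pics/s2.png

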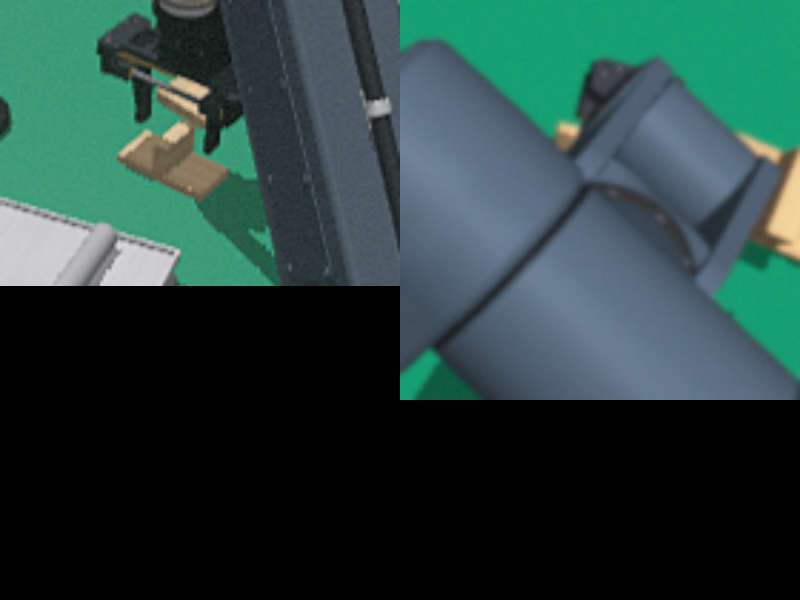

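```bash
python3 - <<'E'
from h import *
goto([.471,-.298,.046],-14)
c=robot.camera('side')
o=robot.get_obs();T=R.from_quat(o['tool_rot']).as_matrix();p=o['position']
im=c['image'].copy()
im=cv2.resize(im[120:220,310:450],None,fx=5.7,fy=5.7,interpolation=cv2.INTER_CUBIC)
def mk(P,col):
    u,v=proj(c,P);cv2.circle(im,(int((u-310+.5)*5.7),int((v-120+.5)*5.7)),4,col,-1);print(np.round((u,v),1))
for s in (-1,1): mk(p+T@np.array([.025,s*.0435,0]),(255,0,0))
y=np.radians(-14)
for a,b in ((60,30),(60,-30),(-60,-30),(-60,30)):
    mk([.471+(a*np.cos(y)-b*np.sin(y))/1e3,-.298+(a*np.sin(y)+b*np.cos(y))/1e3,.012],(0,0,255))
for b in (-30,30): mk([.471+(-b*np.sin(y))/1e3,-.298+(b*np.cos(y))/1e3,.054],(255,255,0))
cv2.imwrite('pics/s3.png',im[...,::-1])
E
```

```text
t 2.65 pos [ 0.4701 -0.299   0.0458] yaw -14.32 downerr [-3.e-04  1.e-04 -1.e+00] q [-0.77  0.68  1.73 -0.    0.73 -0.52] F [-0.22  0.07  0.15] w 0.0876
shift [-0.2  0.6 -1.2] turn -0.3
[380.8 178.3]
[359.7 168.4]
[350.5 173.3]
[360.4 164.9]
[389.3 178.2]
[379.6 187.2]
[375.5 161.8]
[365.5 170.5]
```

View pics/s3.png

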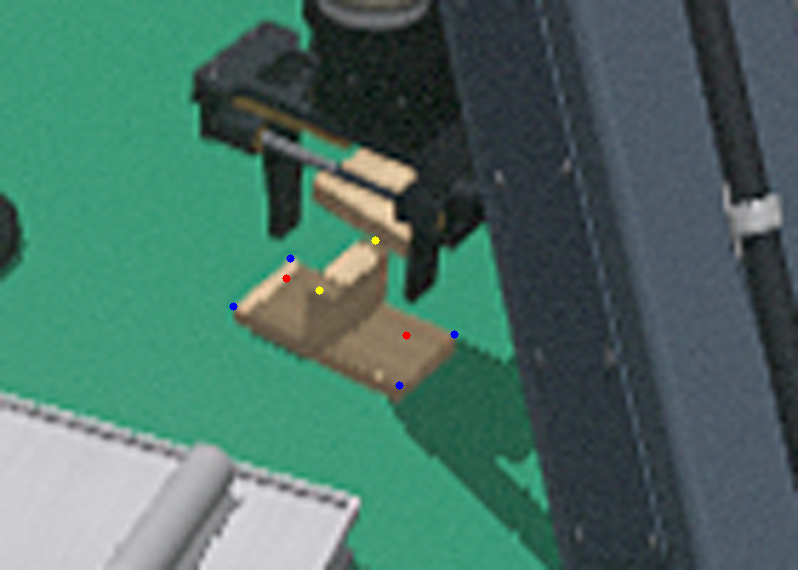

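```bash
python3 - <<'E'
from h import *
c=robot.camera('side')
y=np.radians(-14.14);d=np.array([np.cos(y),np.sin(y),0])
for w in (.0435,.05,.058): print(proj(c,np.array([.4221,-.3521,.131])+d*w))
y=np.radians(-14.3);d=np.array([np.cos(y),np.sin(y),0]);n=np.array([-d[1],d[0],0])
o=robot.get_obs();p=o['position'];print(p,o['ft_force'])
for w in (-.058,-.05,.05,.058):
  for h in (-.025,-.02,0,.045): print(w,h,np.round(proj(c,p+d*w+[0,0,h]),1))
print(rot(c)) 
E
```

```text
(np.float64(380.50525639775327), np.float64(137.51929367670425))
(np.float64(378.88018449613105), np.float64(136.83516516739573))
(np.float64(376.8884484068519), np.float64(135.99667707321709))
[ 0.47118411 -0.29928568  0.04717684] [ 1.08926347  0.07866784 -0.59439173]
-0.058 -0.025 [384.3 179.9]
-0.058 -0.02 [384.4 178.7]
-0.058 0 [384.9 174.1]
-0.058 0.045 [386.1 163.4]
-0.05 -0.025 [382.3 179. ]
-0.05 -0.02 [382.4 177.8]
-0.05 0 [382.9 173.2]
-0.05 0.045 [384.  162.5]
0.05 -0.025 [358.1 167.6]
0.05 -0.02 [358.2 166.4]
0.05 0 [358.4 161.8]
0.05 0.045 [359.1 151.2]
0.058 -0.025 [356.2 166.7]
0.058 -0.02 [356.3 165.6]
0.058 0 [356.5 161. ]
0.058 0.045 [357.1 150.4]
[[-0.91309786 -0.27557848  0.30051421]
 [-0.40773309  0.62155702 -0.66889506]
 [-0.00245363 -0.73329624 -0.67990485]]
```

```bash
python3 - <<'E'
from h import *
c=robot.camera('side');t=robot.camera('top')
print('base',proj(c,[0,0,0]),proj(t,[0,0,0]),proj(c,[0,0,.1]))
y=np.radians(-14.3);d=np.array([np.cos(y),np.sin(y),0]);n=np.array([-d[1],d[0],0])
p=robot.get_obs()['position'];print(p)
for cc,nm in ((c,'side'),(t,'top')):
  im=cc['image'].copy(); 
  x0,y0=(310,110) if nm=='side' else (370,150)
  im=cv2.resize(im[y0:y0+100,x0:x0+130],None,fx=6,fy=6,interpolation=cv2.INTER_CUBIC)
  for w in (-.095,.095):
    for b in (-.0375,.0375):
      for h in (.045,.075):
        u,v=proj(cc,p+d*w+n*b+[0,0,h]);cv2.circle(im,(int((u-x0+.5)*6),int((v-y0+.5)*6)),4,(255,0,0) if h<.05 else (255,255,0),-1)
  cv2.imwrite(f'pics/g_{nm}.png',im[...,::-1])
save(c,'s4.png')
E
```

```text
base (np.float64(494.5908122292602), np.float64(286.7833162416736)) (np.float64(300.28316898916097), np.float64(398.7667419236458)) (np.float64(504.03662341171287), np.float64(262.994550334861))
[ 0.47139515 -0.29880578  0.04739862]
```

View pics/g_side.png

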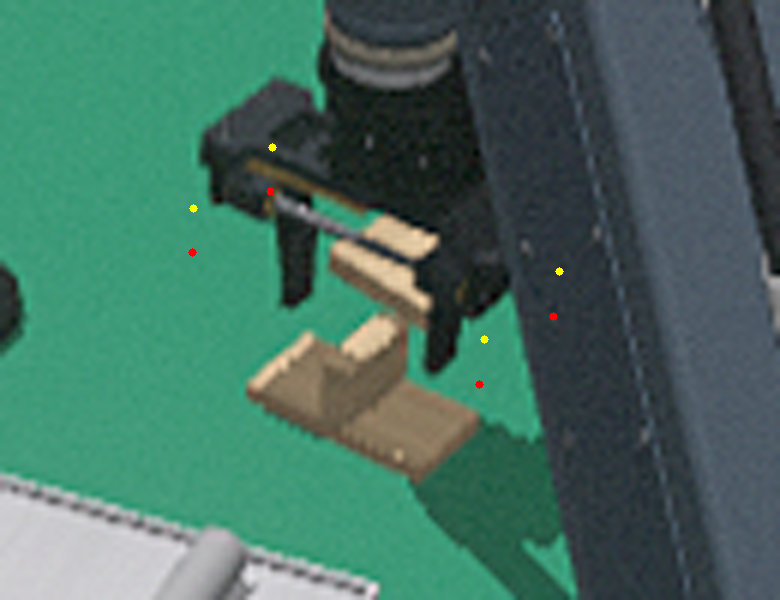

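View pics/g_top.png

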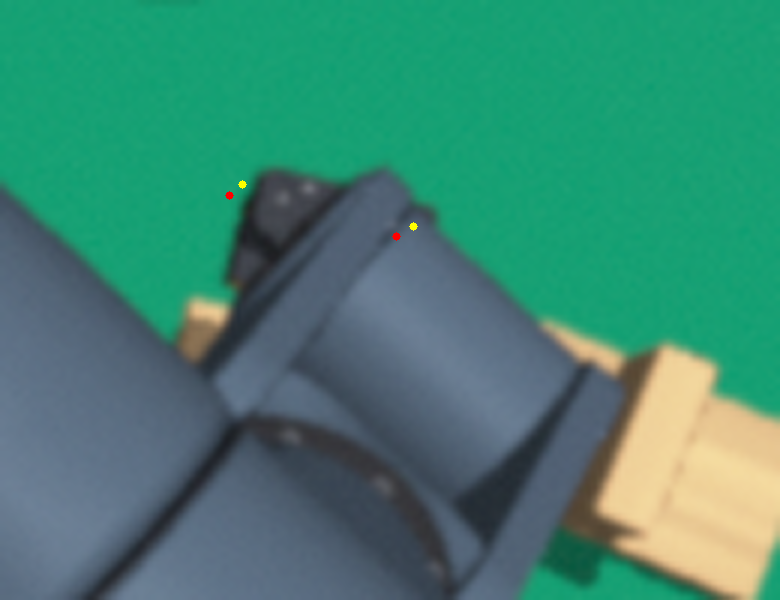

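View pics/s4.png

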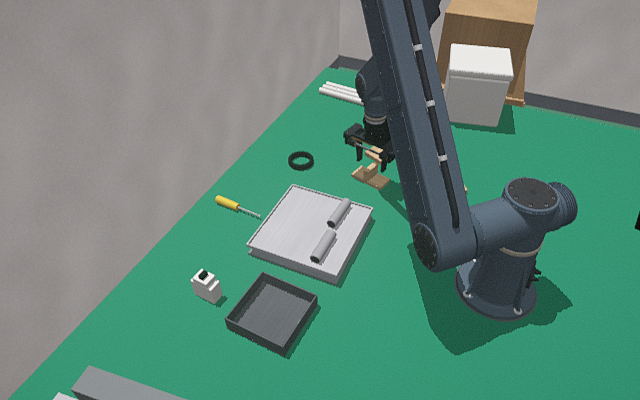

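The side and top views agree on the block to about 1 px. Both show the gripper about 25 mm higher than the TCP reading says. I'll descend in small steps, watch the force, and use the touch on the slab (12 mm) to settle it.

Emit:
move_arm(commands=[[-1, 2, 0.5, 0, 0], [-1, 4, 0.5, 0, 0], [-1, 6, 0.5, 0, 0], [-1, 6, 0.5, 0, 0]])

```text
time: 3.18
position: [0.4712, -0.2974, 0.0397]
tool_rot: [-0.558, -0.435, 0.558, -0.435]
ft_force: [-0.8, 0.7, 0.2]
grip_width: 0.0872
```

Emit:
move_arm(commands=[[-1, 2, 0, 0, 0], [-1, 4, 0, 0, 0], [-1, 4, 0, 0, 0]])

```text
time: 3.43
position: [0.4711, -0.2973, 0.0354]
tool_rot: [-0.558, -0.435, 0.558, -0.434]
ft_force: [0.2, 0.4, -0.0]
grip_width: 0.0872
```

Emit:
move_arm(commands=[[-1, 2, 0, 0, 0], [-1, 2, 0, 0, 0]])

```text
time: 3.6
position: [0.4711, -0.2974, 0.0336]
tool_rot: [-0.558, -0.435, 0.558, -0.434]
ft_force: [-0.5, -0.5, 0.1]
grip_width: 0.0869
```

Emit:
move_arm(commands=[[-1, 2, 0, 0, 0], [-1, 4, 0, 0, 0], [-1, 6, 0, 0, 0], [-1, 6, 0, 0, 0]])

```text
time: 3.93
position: [0.471, -0.2974, 0.0274]
tool_rot: [-0.558, -0.435, 0.558, -0.434]
ft_force: [-0.6, 0.4, 0.3]
grip_width: 0.087
```

```bash
python3 - <<'E'
from h import *
goto([.471,-.298,.03],-14)
c=robot.camera('side')
im=cv2.resize(c['image'][120:220,320:420],None,fx=6,fy=6,interpolation=cv2.INTER_CUBIC)
cv2.imwrite('pics/s5.png',im[...,::-1])
E
```

```text
t 3.93 pos [ 0.471  -0.2974  0.0274] yaw -14.15 downerr [-6.e-04  6.e-04 -1.e+00] q [-0.76  0.71  1.74 -0.    0.69 -0.52] F [-0.55  0.36  0.28] w 0.087
shift [-2.6  0.1  0.6] turn -0.2
```

View pics/s5.png

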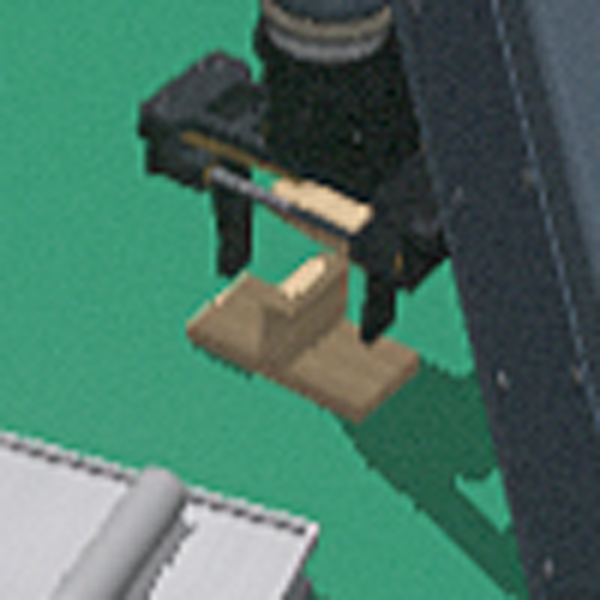

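Emit:
move_arm(commands=[[-1, 3, 0, 0, 0], [-1, 6, 0, 0, 0], [-1, 9, 0, 0, 0], [-1, 11, 0, 0, 0], [-1, 11, 0, 0, 0]])

```text
time: 4.4
position: [0.4709, -0.2973, 0.0163]
tool_rot: [-0.558, -0.435, 0.558, -0.434]
ft_force: [0.2, 0.3, 0.1]
grip_width: 0.0871
```

Emit:
move_arm(commands=[[0, 0, 0, 0, 0], [1, 0, 0, 0, 0], [1, 0, 0, 0, 0], [1, 0, 0, 0, 0], [1, 0, 0, 0, 0], [1, 0, 0, 0, 0], [1, 0, 0, 0, 0], [1, 0, 0, 0, 0]], newtons=40)

```text
time: 5.07
position: [0.4713, -0.2976, 0.017]
tool_rot: [0.558, 0.435, -0.558, 0.435]
ft_force: [0.0, 0.2, -0.4]
grip_width: 0.0421
```

```bash
python3 - <<'E'
from h import *
goto([.471,-.298,.03],-14)
c=robot.camera('side')
im=cv2.resize(c['image'][120:220,320:420],None,fx=6,fy=6,interpolation=cv2.INTER_CUBIC)
cv2.imwrite('pics/s6.png',im[...,::-1])
E
```

```text
t 5.07 pos [ 0.4713 -0.2976  0.017 ] yaw -14.15 downerr [ 1.e-04 -1.e-04 -1.e+00] q [-0.76  0.73  1.74  0.    0.67 -0.52] F [ 0.03  0.22 -0.39] w 0.0421
shift [-13.   -0.2   0.5] turn -0.2
```

View pics/s6.png

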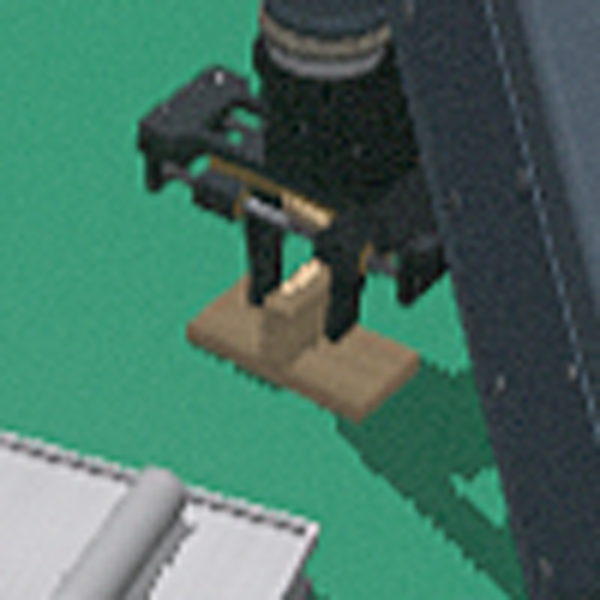

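The fingers straddle the bar and are still closing.

Emit:
move_arm(commands=[[1, 0, 0, 0, 0], [1, 0, 0, 0, 0], [1, 0, 0, 0, 0], [1, 0, 0, 0, 0], [1, 0, 0, 0, 0], [1, 0, 0, 0, 0]])

```text
time: 5.62
position: [0.4708, -0.2973, 0.0169]
tool_rot: [-0.558, -0.435, 0.558, -0.434]
ft_force: [-1.6, 1.4, 1.1]
grip_width: 0.0196
```

Emit:
move_arm(commands=[[1, -10, 0, 0, 0], [1, -30, 0, 0, 0], [1, -60, 0, 0, 0], [1, -90, 0, 0, 0], [1, -120, 0, 0, 0], [1, -120, 0, 0, 0]])

```text
time: 6.12
position: [0.4748, -0.3004, 0.1431]
tool_rot: [0.559, 0.43, -0.557, 0.439]
ft_force: [0.6, -1.2, -1.0]
grip_width: 0.0199
```

```bash
python3 - <<'E'
from h import *
goto([.471-.027,.097,.137],0)
c=robot.camera('side')
im=cv2.resize(c['image'][100:220,320:420],None,fx=5,fy=5,interpolation=cv2.INTER_CUBIC)
cv2.imwrite('pics/s7.png',im[...,::-1])
E
```

```text
t 6.12 pos [ 0.4748 -0.3004  0.1431] yaw -14.14 downerr [ 0.0097 -0.0087 -0.9999] q [-0.76  0.53  1.67  0.    0.93 -0.52] F [ 0.59 -1.23 -1.05] w 0.0199
shift [   2.3 -127.  -377.9] turn -14.1
```

View pics/s7.png

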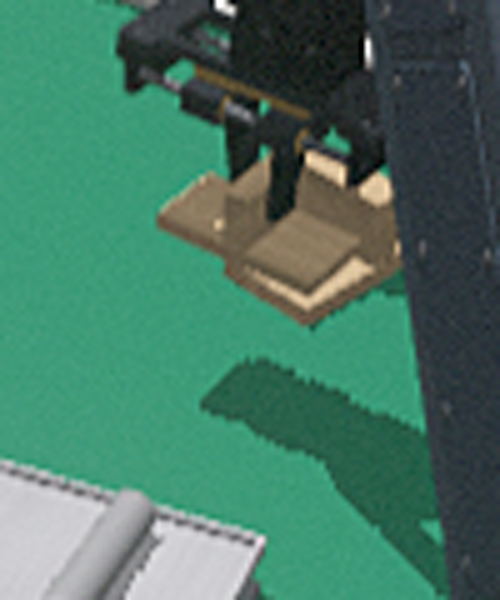

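```bash
python3 - <<'E'
from h import *
goto([.455,-.0425,.112],-5.2)
E
```

```text
t 6.17 pos [ 0.4736 -0.2995  0.1406] yaw -14.15 downerr [ 0.0068 -0.0061 -1.    ] q [-0.76  0.53  1.67  0.    0.93 -0.52] F [ 0.08 -0.01 -2.06] w 0.0197
shift [  26.9  -81.1 -244.7] turn -8.9
```

Emit:
move_arm(commands=[[1, 0, -10, -30, -2], [1, 5, -22, -65, -4], [1, 10, -34, -100, -6], [1, 15, -46, -138, -8], [1, 20, -58, -174, -8.9], [1, 23, -70, -210, -8.9], [1, 23, -80, -244, -8.9], [1, 23, -80, -244, -8.9]])

```text
time: 6.83
position: [0.4489, -0.0348, 0.1125]
tool_rot: [-0.52, -0.481, 0.522, -0.475]
ft_force: [-0.8, -0.4, -2.7]
grip_width: 0.0197
```

Emit:
move_arm(commands=[[1, 0, 0, 0, 0], [1, 0, 0, 0, 0], [1, 0, 0, 0, 0], [1, 0, 0, 0, 0]])

```text
time: 7.17
position: [0.4539, -0.0428, 0.1138]
tool_rot: [0.523, 0.476, -0.523, 0.476]
ft_force: [1.1, 0.7, -2.1]
grip_width: 0.0198
```

```bash
python3 - <<'E'
from h import *
goto([.455,-.0425,.092],-5.2)
c=robot.camera('side'); save(c,'s8f.png')
im=cv2.resize(c['image'][120:290,230:430],None,fx=4,fy=3.5,interpolation=cv2.INTER_CUBIC)
cv2.imwrite('pics/s8.png',im[...,::-1])
E
```

```text
t 7.17 pos [ 0.4539 -0.0428  0.1138] yaw -5.37 downerr [ 5.e-04 -3.e-04 -1.e+00] q [-0.34  0.47  1.94 -0.    0.73 -0.25] F [ 1.06  0.7  -2.08] w 0.0198
shift [21.8  1.1 -0.4] turn -0.2
```

View pics/s8.png

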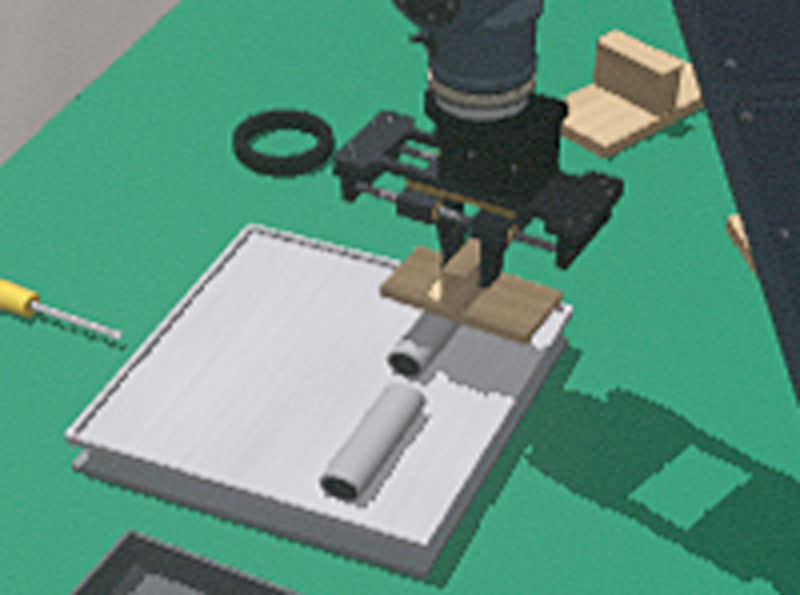

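Emit:
move_arm(commands=[[1, 6, 0, 0, 0], [1, 12, 0, 0, 0], [1, 18, 0, 0, 0], [1, 22, 0, 0, 0], [1, 24, 0, 0, 0], [1, 24, 0, 0, 0], [1, 24, 0, 0, 0]])

```text
time: 7.8
position: [0.4533, -0.0413, 0.0897]
tool_rot: [-0.522, -0.477, 0.522, -0.476]
ft_force: [0.1, -1.0, -1.3]
grip_width: 0.0197
```

Emit:
move_arm(commands=[[1, 1, 0, 0, 0], [1, 1, 0, 0, 0]])

```text
time: 7.97
position: [0.4535, -0.0414, 0.089]
tool_rot: [0.522, 0.476, -0.522, 0.477]
ft_force: [-0.5, 1.2, -0.9]
grip_width: 0.02
```

Emit:
move_arm(commands=[[1, 1, 0, 0, 0], [1, 1, 0, 0, 0]])

```text
time: 8.13
position: [0.4534, -0.0414, 0.088]
tool_rot: [0.522, 0.477, -0.522, 0.477]
ft_force: [0.3, 0.1, -2.1]
grip_width: 0.0196
```

Emit:
move_arm(commands=[[1, 1, 0, 0, 0], [1, 1, 0, 0, 0]])

```text
time: 8.3
position: [0.4533, -0.0414, 0.0869]
tool_rot: [0.522, 0.477, -0.522, 0.477]
ft_force: [1.2, -0.4, -1.7]
grip_width: 0.0197
```

```bash
cat > f.py <<'E'
from h import *
import sys
n=int(sys.argv[1]) if len(sys.argv)>1 else 4
F=[];Z=[]
for i in range(n):
    o=robot.get_obs();F.append(o['ft_force']);Z.append(o['position']);robot.camera('side')
o=robot.get_obs();F.append(o['ft_force']);Z.append(o['position'])
print('t',round(o['time'],2),'F',np.round(np.mean(F,0),2),'std',np.round(np.std(F,0),2),'p',np.round(np.mean(Z,0),4),'M',np.round(o['moment'],2))
E
python3 f.py
```

```text
t 8.5 F [ 0.19 -0.28 -1.83] std [0.62 0.34 0.19] p [ 0.4533 -0.0414  0.0869] M [ 0.01 -0.11 -0.02]
```

Emit:
move_arm(commands=[[1, 1, 0, 0, 0], [1, 1, 0, 0, 0]])

```text
time: 8.67
position: [0.4537, -0.0415, 0.0861]
tool_rot: [0.523, 0.476, -0.522, 0.477]
ft_force: [0.5, 0.8, 1.5]
grip_width: 0.0199
```

```bash
python3 f.py
```

```text
t 8.87 F [0.54 0.35 1.65] std [0.34 0.42 0.58] p [ 0.4537 -0.0415  0.0862] M [ 0.08 -0.15  0.01]
```

Emit:
move_arm(commands=[[1, 1, 0, 0, 0], [1, 1, 0, 0, 0]])

```text
time: 9.03
position: [0.4538, -0.0415, 0.0851]
tool_rot: [0.523, 0.476, -0.522, 0.477]
ft_force: [-0.4, 0.6, 4.4]
grip_width: 0.0199
```

```bash
python3 f.py
```

```text
t 9.23 F [-0.01  0.85  4.91] std [0.42 0.33 0.34] p [ 0.4538 -0.0415  0.0851] M [ 0.2  -0.27  0.04]
```

Emit:
move_arm(commands=[[1, -0.8, 0, 0, 0], [1, -0.8, 3, 0, 0], [1, -0.8, 6, 0, 0], [1, -0.8, 6, 0, 0]])

```text
time: 9.57
position: [0.4601, -0.0419, 0.0857]
tool_rot: [0.523, 0.476, -0.522, 0.477]
ft_force: [-0.7, 1.8, 3.4]
grip_width: 0.0196
```

```bash
python3 f.py
```

```text
t 9.77 F [0.25 1.74 3.51] std [0.69 0.27 0.3 ] p [ 0.4596 -0.0419  0.0856] M [ 0.26 -0.26 -0.02]
```

Emit:
move_arm(commands=[[1, 0, 3, 0, 0], [1, 0, 6, 0, 0], [1, 0, 8, 0, 0], [1, 0, 8, 0, 0]])

```text
time: 10.1
position: [0.4678, -0.0425, 0.0857]
tool_rot: [0.523, 0.477, -0.522, 0.476]
ft_force: [-0.7, 4.1, 3.7]
grip_width: 0.0201
```

```bash
python3 f.py
```

```text
t 10.3 F [0.45 3.68 3.27] std [0.73 0.53 0.39] p [ 0.4674 -0.0424  0.0857] M [ 0.69 -0.24 -0.  ]
```

Emit:
move_arm(commands=[[1, 0, 3, -0.5, 0], [1, 0, 6, -0.9, 0], [1, 0, 8, -1.1, 0], [1, 0, 8, -1.1, 0]])

```text
time: 10.63
position: [0.4764, -0.0428, 0.0858]
tool_rot: [0.523, 0.476, -0.522, 0.477]
ft_force: [0.3, 0.7, 2.7]
grip_width: 0.0196
```

```bash
python3 f.py
```

```text
t 10.83 F [-0.01  0.01  2.96] std [0.3  0.41 0.49] p [ 0.4759 -0.0427  0.0858] M [ 0.02 -0.16 -0.01]
```

Emit:
move_arm(commands=[[1, 0, 3, -0.1, 0], [1, 0, 6, -0.3, 0], [1, 0, 9, -0.4, 0], [1, 0, 10, -0.5, 0], [1, 0, 10, -0.5, 0]])

```text
time: 11.25
position: [0.4862, -0.0431, 0.0858]
tool_rot: [0.522, 0.476, -0.522, 0.477]
ft_force: [-0.8, -1.5, 3.6]
grip_width: 0.0196
```

```bash
python3 f.py 3
```

```text
t 11.4 F [-0.33 -2.37  3.08] std [0.49 0.79 0.4 ] p [ 0.4858 -0.0431  0.0857] M [-0.43 -0.17 -0.02]
```

Emit:
move_arm(commands=[[1, 0, 3, -0.1, 0], [1, 0, 6, -0.3, 0], [1, 0, 9, -0.4, 0], [1, 0, 10, -0.5, 0], [1, 0, 10, -0.5, 0]])

```text
time: 11.82
position: [0.4961, -0.0435, 0.0858]
tool_rot: [0.522, 0.476, -0.522, 0.477]
ft_force: [-0.4, -3.9, 2.4]
grip_width: 0.0194
```

```bash
python3 f.py 3
```

```text
t 11.97 F [-0.13 -4.13  2.51] std [0.31 0.25 0.29] p [ 0.4958 -0.0435  0.0858] M [-0.76 -0.12  0.  ]
```

Emit:
move_arm(commands=[[1, 0, 3, -0.1, 0], [1, 0, 6, -0.3, 0], [1, 0, 9, -0.4, 0], [1, 0, 10, -0.5, 0], [1, 0, 10, -0.5, 0]])

```text
time: 12.38
position: [0.506, -0.0437, 0.0857]
tool_rot: [0.522, 0.476, -0.522, 0.477]
ft_force: [0.1, -4.9, 3.7]
grip_width: 0.02
```

```bash
python3 f.py 3
```

```text
t 12.53 F [-0.09 -4.13  3.7 ] std [0.47 0.64 0.41] p [ 0.5057 -0.0437  0.0857] M [-0.76 -0.08 -0.03]
```

Emit:
move_arm(commands=[[1, 0, 2, 0.5, 0], [1, 0, 4, 0.9, 0], [1, 0, 7, 0.9, 0], [1, 0, 10, 0.8, 0], [1, 0, 10, 0.8, 0]])

```text
time: 12.95
position: [0.5159, -0.0446, 0.0857]
tool_rot: [0.523, 0.477, -0.522, 0.476]
ft_force: [0.3, 1.7, 2.4]
grip_width: 0.0199
```

```bash
python3 f.py 3; python3 - <<'E'
from h import *
c=robot.camera('side')
im=cv2.resize(c['image'][140:290,240:400],None,fx=4.5,fy=4,interpolation=cv2.INTER_CUBIC)
cv2.imwrite('pics/s9.png',im[...,::-1])
E
```

```text
t 13.1 F [0.21 2.   3.48] std [0.44 0.23 0.72] p [ 0.5154 -0.0446  0.0856] M [ 0.57 -0.09  0.01]
```

View pics/s9.png

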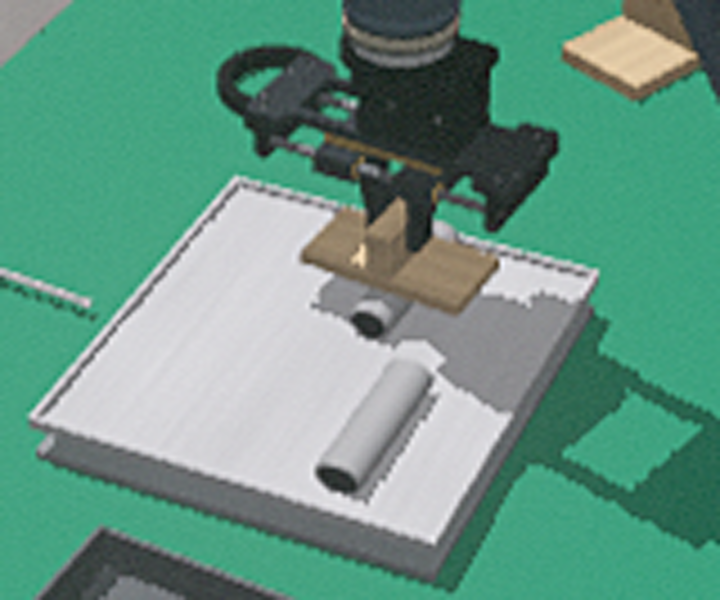

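Emit:
move_arm(commands=[[1, 0, 3, -0.4, 0], [1, 0, 6, -0.5, 0], [1, 0, 9, -0.55, 0], [1, 0, 12, -0.6, 0], [1, 0, 12, -0.6, 0]])

```text
time: 13.57
position: [0.5283, -0.0457, 0.0857]
tool_rot: [0.523, 0.476, -0.522, 0.477]
ft_force: [0.7, 3.8, 3.0]
grip_width: 0.0193
```

```bash
python3 f.py 2
```

```text
t 13.67 F [0.82 3.79 3.19] std [0.1  0.2  0.48] p [ 0.5279 -0.0457  0.0857] M [ 0.79 -0.19 -0.03]
```

Emit:
move_arm(commands=[[1, 0, 3, 0, 0], [1, 0, 6, -0.1, 0], [1, 0, 9, -0.2, 0], [1, 0, 12, -0.3, 0], [1, 0, 12, -0.3, 0]])

```text
time: 14.08
position: [0.5404, -0.0468, 0.0858]
tool_rot: [0.523, 0.476, -0.522, 0.477]
ft_force: [0.9, 4.3, 3.7]
grip_width: 0.0197
```

```bash
python3 f.py 2
```

```text
t 14.18 F [0.8  4.04 3.71] std [0.18 0.44 0.16] p [ 0.54   -0.0468  0.0857] M [ 0.62 -0.05 -0.04]
```

Emit:
move_arm(commands=[[1, 0, 3, 0, 0], [1, 0, 6, -0.1, 0], [1, 0, 9, -0.2, 0], [1, 0, 12, -0.3, 0], [1, 0, 14, -0.3, 0], [1, 0, 14, -0.3, 0]])

```text
time: 14.68
position: [0.554, -0.0476, 0.0858]
tool_rot: [0.523, 0.476, -0.522, 0.477]
ft_force: [-0.3, 3.7, 3.0]
grip_width: 0.0198
```

```bash
python3 f.py 3
```

```text
t 14.83 F [0.01 3.28 3.52] std [0.24 0.53 0.55] p [ 0.5536 -0.0476  0.0857] M [ 0.66 -0.07 -0.08]
```

Emit:
move_arm(commands=[[1, 0, 0, -0.8, 0], [1, -1, 0, -0.8, 0], [1, -3, 0, -0.8, 0], [1, -8, 0, -0.8, 0], [1, -16, 0, -0.8, 0], [1, -28, 0, -0.8, 0], [1, -36, 0, -0.8, 0], [1, -36, 0, -0.8, 0]])

```text
time: 15.5
position: [0.5547, -0.0473, 0.1237]
tool_rot: [0.523, 0.475, -0.522, 0.478]
ft_force: [0.4, 0.4, -2.0]
grip_width: 0.02
```

```bash
python3 - <<'E'
from h import *
c=robot.camera('side')
for r in robot.regions_of(c,'tube_1'):
    ys,xs=np.nonzero(r['pixels']); print(round(r['p'],2),xs.mean(),ys.mean(),back(c,xs.mean(),ys.mean(),.06),r['bbox'])
im=cv2.resize(c['image'][140:290,240:400],None,fx=4.5,fy=4,interpolation=cv2.INTER_CUBIC)
cv2.imwrite('pics/s10.png',im[...,::-1])
goto([.4705-.027,.097,.122],0)
E
```

```text
0.56 322.9438775510204 245.2015306122449 [0.46813606 0.10031546 0.06      ] [309.8, 229.6, 338.9, 262.1]
0.46 321.6666666666667 210.84444444444443 [ 0.52887876 -0.0253881   0.06      ] [314.4, 196.9, 338.2, 222.4]
t 15.6 pos [ 0.5535 -0.047   0.1222] yaw -5.25 downerr [ 1.e-03 -5.e-04 -1.e+00] q [-0.29  0.56  1.69 -0.    0.89 -0.19] F [-0.92 -0.25 -1.84] w 0.0197
shift [   0.  -122.7 -133.3] turn -5.2
```

View pics/s10.png

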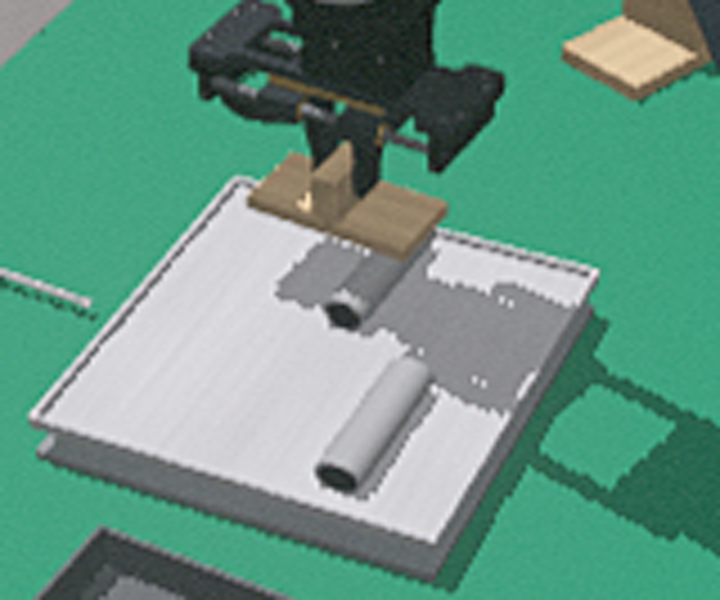

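The right tube kept the block level the whole way: Fz stayed near 3.3 N at constant height. It moved about 49 mm, so it is the round one. Next is the left tube.

Emit:
move_arm(commands=[[1, 0, -15, -18, -3], [1, 0, -38, -40, -5], [1, 0, -60, -65, -5], [1, 0, -80, -88, -5], [1, 0, -100, -110, -5], [1, 0, -122, -133, -5], [1, 0, -122.5, -133.5, -5], [1, 0, -122.5, -133.5, -5]])

```text
time: 16.27
position: [0.4415, 0.0985, 0.1213]
tool_rot: [-0.5, -0.5, 0.501, -0.499]
ft_force: [0.3, -0.1, -1.9]
grip_width: 0.0196
```

Emit:
move_arm(commands=[[1, 10, 0, 0, 0], [1, 20, 0, 0, 0], [1, 28, 0, 0, 0], [1, 32, 0, 0, 0], [1, 34, 0, 0, 0], [1, 34, 0, 0, 0], [1, 34, 0, 0, 0]])

```text
time: 16.85
position: [0.4439, 0.0971, 0.0877]
tool_rot: [0.501, 0.499, -0.501, 0.499]
ft_force: [-0.2, -0.5, -2.0]
grip_width: 0.0199
```

```bash
python3 f.py 2; python3 - <<'E'
from h import *
goto([.4435,.097,.086],-.5)
c=robot.camera('side')
im=cv2.resize(c['image'][140:290,240:400],None,fx=4.5,fy=4,interpolation=cv2.INTER_CUBIC)
cv2.imwrite('pics/s11.png',im[...,::-1])
E
```

```text
t 16.95 F [ 0.15 -0.04 -1.94] std [0.4  0.38 0.51] p [0.4439 0.0972 0.0879] M [ 0.01 -0.13  0.01]
t 16.95 pos [0.4439 0.0972 0.088 ] yaw -0.26 downerr [ 8.e-04 -0.e+00 -1.e+00] q [-0.03  0.52  1.97 -0.    0.65 -0.03] F [-0.09  0.04 -1.31] w 0.0194
shift [ 2.  -0.4  0.2] turn 0.2
```

View pics/s11.png

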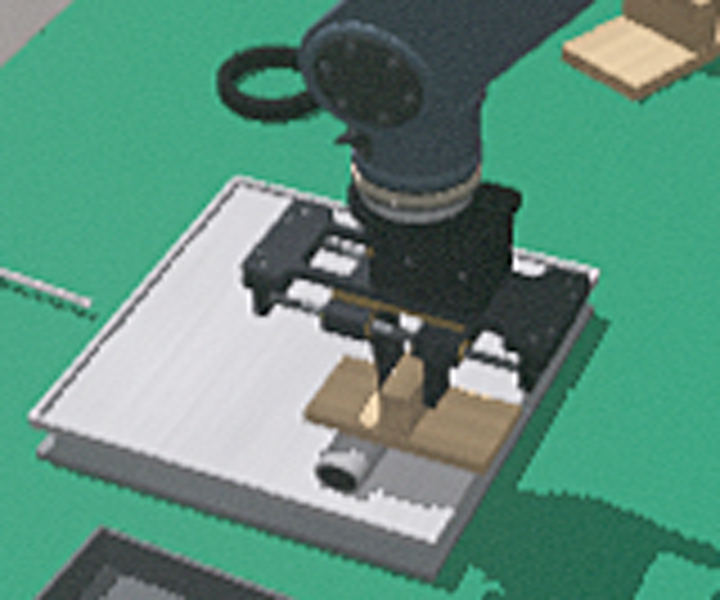

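Emit:
move_arm(commands=[[1, 1, 0, 0, 0], [1, 1.5, 0, 0, 0], [1, 1.5, 0, 0, 0]])

```text
time: 17.25
position: [0.4435, 0.0974, 0.0863]
tool_rot: [0.501, 0.499, -0.501, 0.499]
ft_force: [-0.5, -0.0, -2.1]
grip_width: 0.0197
```

```bash
python3 f.py 2
```

```text
t 17.35 F [-0.57  0.03 -1.97] std [0.22 0.06 0.08] p [0.4435 0.0974 0.0863] M [-0.03 -0.06 -0.07]
```

Emit:
move_arm(commands=[[1, 1, 0, 0, 0], [1, 1, 0, 0, 0]])

```text
time: 17.52
position: [0.4435, 0.0974, 0.0851]
tool_rot: [-0.501, -0.499, 0.501, -0.499]
ft_force: [-0.1, 0.1, -1.9]
grip_width: 0.0197
```

```bash
python3 f.py 2
```

```text
t 17.62 F [ 0.23  0.41 -2.31] std [0.38 0.28 0.27] p [0.4435 0.0974 0.0851] M [-0.02 -0.13  0.01]
```

Emit:
move_arm(commands=[[1, 0.7, 0, 0, 0], [1, 0.7, 0, 0, 0]])

```text
time: 17.78
position: [0.4436, 0.0974, 0.0846]
tool_rot: [0.501, 0.499, -0.501, 0.499]
ft_force: [-0.6, -0.4, 0.1]
grip_width: 0.02
```

```bash
python3 f.py 2
```

```text
t 17.88 F [-0.34 -0.55  0.27] std [0.2  0.11 0.18] p [0.4436 0.0974 0.0846] M [-0.05 -0.1  -0.02]
```

Contact came 2 mm lower (68 mm top), so the left tube is on its flat, which matches the squashed one. I'll roll it with feed-forward lift plus force feedback.

Emit:
move_arm(commands=[[1, 0.3, 2, 0, 0], [1, 0.2, 5, 0, 0], [1, 0.1, 8, 0, 0], [1, 0.1, 8, 0, 0]])

```text
time: 18.22
position: [0.4531, 0.0973, 0.0848]
tool_rot: [0.502, 0.498, -0.501, 0.5]
ft_force: [-0.7, -0.1, 4.1]
grip_width: 0.0198
```

```bash
python3 f.py 2
```

```text
t 18.32 F [-1.48 -0.51  4.21] std [0.77 0.35 0.47] p [0.4526 0.0973 0.0847] M [-0.07 -0.08  0.03]
```

Emit:
move_arm(commands=[[1, -0.1, 2, 0, 0], [1, -0.4, 5, 0, 0], [1, -0.7, 8, 0, 0], [1, -0.7, 8, 0, 0]])

```text
time: 18.65
position: [0.461, 0.0972, 0.0854]
tool_rot: [0.502, 0.498, -0.501, 0.499]
ft_force: [-0.8, -1.3, 4.6]
grip_width: 0.0195
```

```bash
python3 f.py 2
```

```text
t 18.75 F [-0.43 -0.8   4.83] std [0.29 0.45 0.2 ] p [0.4606 0.0972 0.0853] M [-0.19 -0.06 -0.01]
```

Emit:
move_arm(commands=[[1, -0.7, 1, 0, 0], [1, -1.2, 4, 0, 0], [1, -1.7, 8, 0, 0], [1, -1.7, 8, 0, 0]])

```text
time: 19.08
position: [0.4691, 0.0971, 0.0869]
tool_rot: [0.502, 0.498, -0.501, 0.499]
ft_force: [-0.3, -1.3, 2.6]
grip_width: 0.0198
```

```bash
python3 f.py 2
```

```text
t 19.18 F [-0.35 -1.47  2.44] std [0.44 0.73 0.28] p [0.4686 0.0971 0.0869] M [-0.31 -0.04 -0.06]
```

Emit:
move_arm(commands=[[1, -0.4, 2, 0, 0], [1, -0.8, 5, 0, 0], [1, -1.2, 8, 0, 0], [1, -1.2, 8, 0, 0]])

```text
time: 19.52
position: [0.4768, 0.0971, 0.0881]
tool_rot: [0.502, 0.498, -0.501, 0.499]
ft_force: [0.2, -2.6, 1.1]
grip_width: 0.0196
```

```bash
python3 f.py 2
```

```text
t 19.62 F [-0.15 -2.29  0.98] std [0.27 0.38 0.28] p [0.4763 0.0971 0.088 ] M [-0.5  -0.13 -0.02]
```

Emit:
move_arm(commands=[[1, -0.1, 2, 0.4, 0], [1, -0.3, 5, 0.5, 0], [1, -0.5, 8, 0.6, 0], [1, -0.5, 8, 0.6, 0]])

```text
time: 19.95
position: [0.4847, 0.0968, 0.0886]
tool_rot: [0.502, 0.498, -0.501, 0.499]
ft_force: [-0.5, -0.4, 0.7]
grip_width: 0.0193
```

```bash
python3 f.py 2
```

```text
t 20.05 F [-0.64 -0.02  0.93] std [0.24 0.49 0.25] p [0.4843 0.0968 0.0885] M [ 0.01 -0.09 -0.03]
```

Emit:
move_arm(commands=[[1, 0, 2, 0.1, 0], [1, -0.1, 5, 0.1, 0], [1, -0.1, 8, 0.2, 0], [1, -0.1, 8, 0.2, 0]])

```text
time: 20.38
position: [0.4928, 0.0966, 0.0887]
tool_rot: [0.502, 0.498, -0.501, 0.499]
ft_force: [1.3, 2.0, -0.0]
grip_width: 0.0198
```

```bash
python3 f.py 2
```

```text
t 20.48 F [0.36 1.52 0.71] std [0.73 0.58 0.56] p [0.4923 0.0966 0.0887] M [ 0.36 -0.12  0.07]
```

Emit:
move_arm(commands=[[1, 0.3, 2, -0.2, 0], [1, 0.4, 5, -0.2, 0], [1, 0.7, 8, -0.2, 0], [1, 0.7, 8, -0.2, 0]])

```text
time: 20.82
position: [0.501, 0.0965, 0.0881]
tool_rot: [0.502, 0.498, -0.501, 0.499]
ft_force: [1.7, 1.6, 1.2]
grip_width: 0.0197
```

```bash
python3 f.py 2
```

```text
t 20.92 F [0.52 1.4  1.56] std [0.84 0.48 0.28] p [0.5005 0.0965 0.0881] M [ 0.23 -0.05  0.02]
```

Emit:
move_arm(commands=[[1, 0.2, 2, 0, 0], [1, 0.5, 5, 0, 0], [1, 0.9, 8, 0, 0], [1, 0.9, 8, 0, 0]])

```text
time: 21.25
position: [0.509, 0.0964, 0.0872]
tool_rot: [0.502, 0.498, -0.501, 0.499]
ft_force: [1.2, 1.6, 3.1]
grip_width: 0.0196
```

```bash
python3 f.py 2
```

```text
t 21.35 F [1.01 1.26 3.45] std [0.27 0.35 0.4 ] p [0.5086 0.0964 0.0872] M [ 0.16 -0.19 -0.02]
```

Emit:
move_arm(commands=[[1, 0.1, 2, 0, 0], [1, 0.4, 5, 0, 0], [1, 0.8, 8, 0, 0], [1, 0.8, 8, 0, 0]])

```text
time: 21.68
position: [0.5169, 0.0963, 0.0864]
tool_rot: [0.502, 0.498, -0.501, 0.499]
ft_force: [1.2, 0.2, 4.0]
grip_width: 0.0197
```

```bash
python3 f.py 2
```

```text
t 21.78 F [1.07 0.23 4.06] std [0.34 0.4  0.25] p [0.5165 0.0963 0.0863] M [ 0.13 -0.22  0.  ]
```

Emit:
move_arm(commands=[[1, 0.1, 2, 0, 0], [1, 0.4, 5, 0, 0], [1, 0.7, 8, 0, 0], [1, 0.7, 8, 0, 0]])

```text
time: 22.12
position: [0.5248, 0.0963, 0.0856]
tool_rot: [0.502, 0.498, -0.501, 0.499]
ft_force: [1.3, -0.7, 4.2]
grip_width: 0.0199
```

```bash
python3 f.py 2
```

```text
t 22.22 F [ 1.37 -0.45  4.36] std [0.52 0.22 0.15] p [0.5244 0.0963 0.0855] M [-0.06 -0.23  0.  ]
```

Emit:
move_arm(commands=[[1, 0, 2, 0, 0], [1, 0.1, 5, 0, 0], [1, 0.2, 8, 0, 0], [1, 0.2, 8, 0, 0]])

```text
time: 22.55
position: [0.5323, 0.0962, 0.0852]
tool_rot: [0.501, 0.499, -0.501, 0.499]
ft_force: [-0.2, -0.5, 2.6]
grip_width: 0.0193
```

```bash
python3 f.py 2
```

```text
t 22.65 F [ 0.72 -0.9   2.36] std [0.68 0.28 0.21] p [0.532  0.0962 0.0851] M [-0.19 -0.22  0.  ]
```

Emit:
move_arm(commands=[[1, 0, 2, 0, 0], [1, 0, 5, 0, 0], [1, 0, 7, 0, 0], [1, 0, 7, 0, 0]])

```text
time: 22.98
position: [0.5384, 0.0964, 0.0849]
tool_rot: [-0.501, -0.499, 0.501, -0.499]
ft_force: [0.5, -0.3, -0.3]
grip_width: 0.0194
```

```bash
python3 f.py 3
```

```text
t 23.13 F [ 0.17 -0.68 -0.79] std [0.22 0.57 0.84] p [0.5382 0.0965 0.0849] M [-0.09 -0.14 -0.08]
```

Done: the lift and drop of about 4 mm was followed. I'll raise the block and carry it back.

Emit:
move_arm(commands=[[1, -4, 0, 0, 0], [1, -14, 0, 0, 0], [1, -28, 0, 0, 0], [1, -38, 0, 0, 0], [1, -38, 0, 0, 0]])

```text
time: 23.55
position: [0.5401, 0.0965, 0.1259]
tool_rot: [0.502, 0.498, -0.5, 0.5]
ft_force: [-0.2, 0.5, -1.3]
grip_width: 0.0195
```

```bash
python3 - <<'E'
from h import *
goto([.471,-.298,.122],-14)
c=robot.camera('side')
for r in robot.regions_of(c,'tube_1'):
    ys,xs=np.nonzero(r['pixels']); print(round(r['p'],2),back(c,xs.mean(),ys.mean(),.06),r['bbox'])
im=cv2.resize(c['image'][140:290,240:400],None,fx=4.5,fy=4,interpolation=cv2.INTER_CUBIC)
cv2.imwrite('pics/s12.png',im[...,::-1])
E
```

```text
t 23.55 pos [0.5401 0.0965 0.1259] yaw -0.25 downerr [ 5.e-03  1.e-04 -1.e+00] q [-0.03  0.54  1.71  0.    0.88 -0.02] F [-0.25  0.48 -1.32] w 0.0195
shift [  3.5 -67.5 394.8] turn 13.8
0.55 [0.51603252 0.12630731 0.06      ] [292.6, 239.8, 317.7, 259.5]
```

View pics/s12.png

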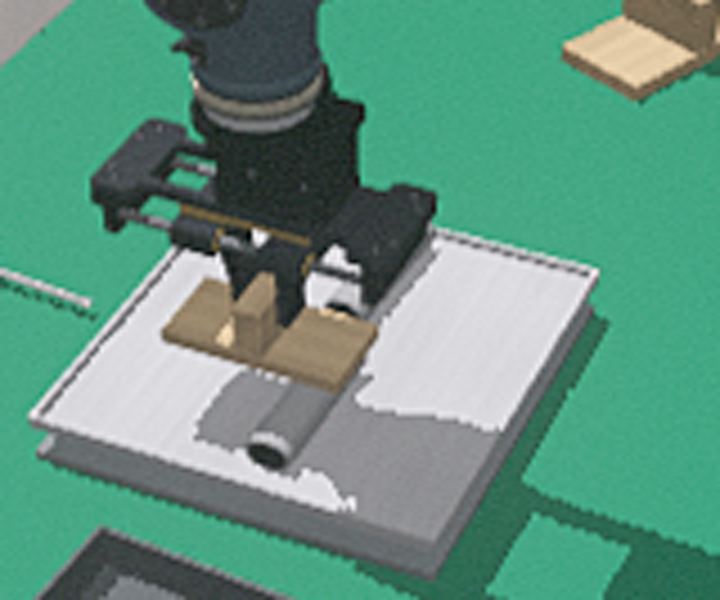

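Emit:
move_arm(commands=[[1, 0, -5, 35, 3], [1, 0, -10, 70, 6], [1, 0, -16, 105, 9], [1, 0, -24, 140, 12], [1, 0, -34, 180, 13.8], [1, 0, -42, 220, 13.8], [1, 0, -48, 255, 13.8], [1, 0, -48, 255, 13.8]])

```text
time: 24.32
position: [0.4895, -0.1652, 0.1231]
tool_rot: [-0.558, -0.432, 0.559, -0.435]
ft_force: [1.4, -0.2, -1.1]
grip_width: 0.0196
```

```bash
python3 - <<'E'
from h import *
goto([.471,-.298,.122],-14)
E
```

```text
t 24.32 pos [ 0.4895 -0.1652  0.1231] yaw -14.39 downerr [ 0.0018 -0.0038 -1.    ] q [-0.54  0.51  1.79 -0.    0.83 -0.29] F [ 1.38 -0.24 -1.11] w 0.0196
shift [  1.6  15.1 133.2] turn -0.4
```

Emit:
move_arm(commands=[[1, 0, 4, 35, 0], [1, 0, 9, 75, 0], [1, 20, 12, 110, 0], [1, 45, 15, 128, 0], [1, 70, 15, 128, 0], [1, 92, 15, 128, 0], [1, 98, 15, 128, 0], [1, 100, 15, 128, 0]])

```text
time: 24.98
position: [0.4715, -0.2847, 0.0213]
tool_rot: [-0.557, -0.437, 0.558, -0.433]
ft_force: [-0.6, -0.2, -1.9]
grip_width: 0.0196
```

```bash
python3 f.py 2
```

```text
t 25.08 F [-0.17 -0.18 -1.91] std [0.33 0.02 0.05] p [ 0.4723 -0.2852  0.0223] M [ 0.   -0.06 -0.  ]
```

Emit:
move_arm(commands=[[1, 2, 0, 0, 0], [1, 4, 0, 0, 0], [1, 5, 0, 0, 0], [1, 5, 0, 0, 0]])

```text
time: 25.42
position: [0.4732, -0.2863, 0.0189]
tool_rot: [0.557, 0.435, -0.557, 0.436]
ft_force: [0.4, 0.4, -2.4]
grip_width: 0.0198
```

```bash
python3 f.py 2
```

```text
t 25.52 F [ 0.17 -0.1  -2.39] std [0.31 0.58 0.04] p [ 0.4731 -0.2863  0.0188] M [-0.07 -0.11  0.01]
```

Emit:
move_arm(commands=[[1, 1, 0, 0, 0], [1, 1.5, 0, 0, 0], [1, 1.5, 0, 0, 0]])

```text
time: 25.77
position: [0.473, -0.2863, 0.0169]
tool_rot: [0.557, 0.435, -0.557, 0.435]
ft_force: [0.1, -0.1, -1.0]
grip_width: 0.0195
```

```bash
python3 f.py 2
```

```text
t 25.87 F [ 0.11  0.16 -0.99] std [0.43 0.42 0.19] p [ 0.4729 -0.2863  0.0169] M [ 0.04 -0.1   0.04]
```

Emit:
move_arm(commands=[[0.5, 0, 0, 0, 0], [0, 0, 0, 0, 0], [0, 0, 0, 0, 0], [0, 0, 0, 0, 0], [0, 0, 0, 0, 0], [0, 0, 0, 0, 0]])

```text
time: 26.37
position: [0.4729, -0.2863, 0.0169]
tool_rot: [0.557, 0.435, -0.557, 0.435]
ft_force: [-0.5, 0.2, 0.5]
grip_width: 0.042
```

Emit:
move_arm(commands=[[-0.3, -20, 0, 0, 0], [-0.3, -45, 0, 0, 0], [-0.3, -75, 0, 0, 0], [-0.3, -110, 0, 0, 0], [-0.3, -130, 0, 0, 0], [-0.3, -130, 0, 0, 0]])

```text
time: 26.87
position: [0.4754, -0.2884, 0.1516]
tool_rot: [0.558, 0.432, -0.557, 0.439]
ft_force: [0.3, 0.5, 0.6]
grip_width: 0.0561
```

```bash
python3 - <<'E'
from h import *
c=robot.camera('side');save(c,'s13.png')
t=robot.camera('top');save(t,'t13.png')
def rect(l,z):
    P=np.array([back(t,u,v,z)[:2] for u,v in l]).astype(np.float32)*1000; r=cv2.minAreaRect(P); b=cv2.boxPoints(r)
    e=max((b[1]-b[0],b[2]-b[1]),key=np.linalg.norm); return np.round(r[0],1),np.round(r[1],1),round(np.degrees(np.arctan2(e[1],e[0]))%180,1)
for r in robot.regions_of(t,'tube_1'):
    ys,xs=np.nonzero(r['pixels']); print(round(r['p'],2),r['bbox'],rect(list(zip(xs,ys)),.055))
goto([.518,.097,.15],0)
im=np.zeros((600,800,3),np.uint8)
im[:400,:400]=cv2.resize(t['image'][130:270,140:360],(400,400))[:, :];im[:400,400:]=cv2.resize(c['image'][100:300,240:440],(400,400))
cv2.imwrite('pics/m13.png',im[...,::-1])
E
```

```text
0.63 [299.7, 193.3, 339.8, 207.6] (array([532., -48.]), array([110.9,  32.4]), np.float32(87.9))
0.59 [245.5, 196.8, 286.9, 209.9] (array([517.7,  95.8]), array([113.2,  32.5]), np.float32(89.8))
t 27.02 pos [ 0.4723 -0.2858  0.1464] yaw -14.05 downerr [-8.e-04  7.e-04 -1.e+00] q [-0.75  0.52  1.68 -0.    0.94 -0.5 ] F [-0.29  0.43 -0.64] w 0.0561
shift [  -3.4  -48.6 -382.4] turn -14.1
```

View pics/m13.png

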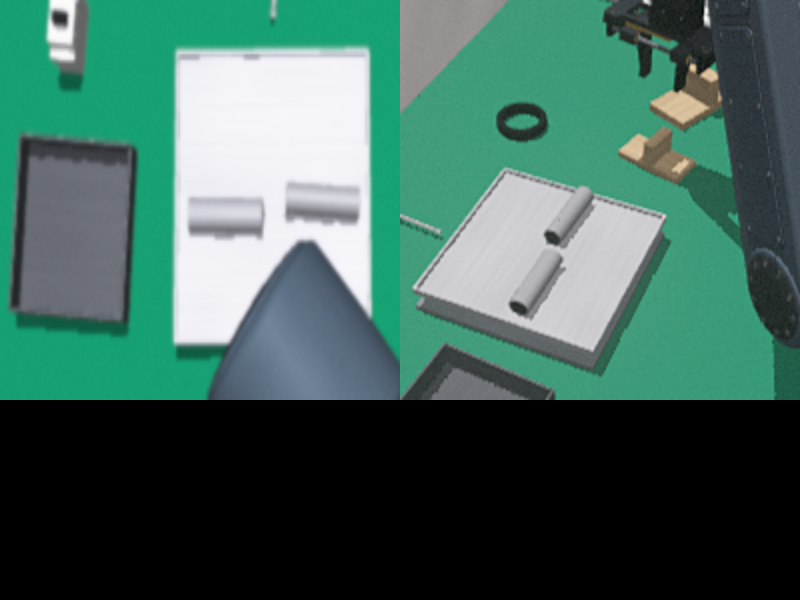

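```bash
python3 - <<'E'
from h import *
t=robot.camera('top')
P=np.array([back(t,140+x/3.8-.4,140+y/3.8-.4,.045)[:2] for x,y in ((44,142),(285,158),(265,392),(20,375))])
print(P.mean(0),np.round(P,3)); 
for i in range(4): e=P[(i+1)%4]-P[i];print(np.linalg.norm(e),np.degrees(np.arctan2(e[1],e[0])))
E
```

```text
[0.50714074 0.32398923] [[0.597 0.405]
 [0.585 0.232]
 [0.417 0.243]
 [0.43  0.416]]
0.17340574169449913 -94.04482894870802
0.16771289958439056 176.2967293847078
0.1738560334575703 85.80815480202794
0.16726472426336725 -3.8564064912047726
```

Emit:
move_arm(commands=[[-0.3, 0, -5, -36, -2], [-0.3, 0, -10, -74, -5], [-0.3, 0, -15, -112, -8], [-0.3, 0, -20, -150, -11], [-0.3, 0, -25, -188, -14], [-0.3, 0, -30, -225, -14], [-0.3, 0, -35, -262, -14], [-0.3, 0, -40, -298, -14]])

```text
time: 27.73
position: [0.505, 0.0146, 0.145]
tool_rot: [-0.499, -0.501, 0.501, -0.499]
ft_force: [0.3, -1.2, -0.6]
grip_width: 0.0563
```

```bash
python3 - <<'E'
from h import *
goto([.518,.096,.10],0)
E
```

```text
t 27.73 pos [0.505  0.0146 0.145 ] yaw -0.06 downerr [-3.9e-03  8.0e-04 -1.0e+00] q [-0.19  0.47  1.79  0.    0.88 -0.19] F [ 0.32 -1.22 -0.59] w 0.0563
shift [ 45.1  13.1 -81.4] turn -0.1
```

Emit:
move_arm(commands=[[-0.5, 10, 6, -38, 0], [-0.5, 25, 12, -76, 0], [-0.5, 40, 13, -81, 0], [-0.5, 45, 13, -81, 0], [-0.5, 45, 13, -81, 0], [-0.5, 45, 13, -81, 0]])

```text
time: 28.23
position: [0.5187, 0.0927, 0.1009]
tool_rot: [-0.5, -0.5, 0.501, -0.499]
ft_force: [0.3, -0.3, 0.4]
grip_width: 0.0652
```

```bash
python3 - <<'E'
from h import *
goto([.518,.096,.043],0)
c=robot.camera('side')
im=cv2.resize(c['image'][140:290,240:400],None,fx=4.5,fy=4,interpolation=cv2.INTER_CUBIC)
cv2.imwrite('pics/s14.png',im[...,::-1])
E
```

```text
t 28.23 pos [0.5187 0.0927 0.1009] yaw -0.09 downerr [-2.8e-03 -2.0e-04 -1.0e+00] q [-0.04  0.56  1.78 -0.    0.8  -0.03] F [ 0.35 -0.28  0.43] w 0.0652
shift [57.9 -0.5 -3.3] turn -0.1
```

View pics/s14.png

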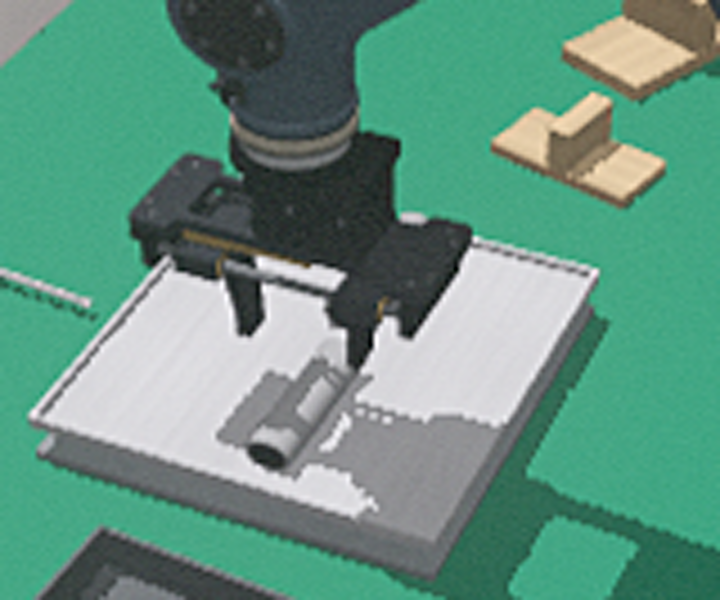

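Emit:
move_arm(commands=[[-0.5, 10, 0, -3, 0], [-0.5, 22, 0, -3, 0], [-0.5, 34, 0, -3, 0], [-0.5, 44, 0, -3, 0], [-0.5, 50, 0, -3, 0], [-0.5, 50, 0, -3, 0], [-0.5, 50, 0, -3, 0]])

```text
time: 28.87
position: [0.5195, 0.0962, 0.0516]
tool_rot: [-0.5, -0.5, 0.501, -0.499]
ft_force: [0.4, 0.5, -0.9]
grip_width: 0.0651
```

```bash
python3 - <<'E'
from h import *
goto([.518,.096,.043],0)
c=robot.camera('side')
im=cv2.resize(c['image'][170:270,260:360],None,fx=6,fy=6,interpolation=cv2.INTER_CUBIC)
cv2.imwrite('pics/s15.png',im[...,::-1])
E
```

```text
t 28.87 pos [0.5195 0.0962 0.0516] yaw -0.09 downerr [-4.e-04  0.e+00 -1.e+00] q [-0.03  0.65  1.8   0.    0.69 -0.03] F [ 0.42  0.52 -0.87] w 0.0651
shift [ 8.6 -1.5  0.2] turn -0.1
```

View pics/s15.png

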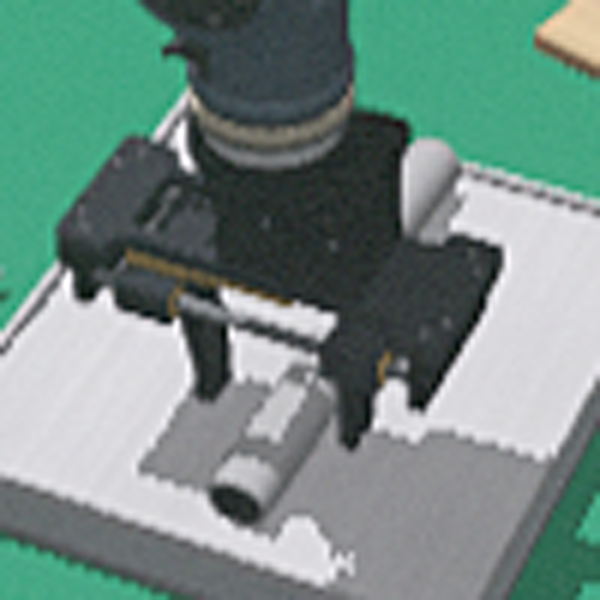

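Emit:
move_arm(commands=[[-0.5, 2, -1.5, 0, 0], [-0.5, 4, -1.5, 0, 0], [-0.5, 6, -1.5, 0, 0], [-0.5, 7, -1.5, 0, 0], [-0.5, 7, -1.5, 0, 0]])

```text
time: 29.33
position: [0.5179, 0.0966, 0.0447]
tool_rot: [-0.5, -0.5, 0.5, -0.5]
ft_force: [0.0, -0.4, -0.3]
grip_width: 0.0652
```

Emit:
move_arm(commands=[[0.3, 0, 0, 0, 0], [0.3, 0, 0, 0, 0], [1, 0, 0, 0, 0], [1, 0, 0, 0, 0], [1, 0, 0, 0, 0], [1, 0, 0, 0, 0], [1, 0, 0, 0, 0], [1, 0, 0, 0, 0]], newtons=15)

```text
time: 30.0
position: [0.5177, 0.0966, 0.0449]
tool_rot: [-0.5, -0.5, 0.5, -0.5]
ft_force: [-0.9, -0.2, 1.4]
grip_width: 0.0306
```

```bash
python3 f.py 1;python3 - <<'E'
from h import *
goto([.518,.096,.043],0)
c=robot.camera('side')
im=cv2.resize(c['image'][170:270,260:360],None,fx=6,fy=6,interpolation=cv2.INTER_CUBIC)
cv2.imwrite('pics/s16.png',im[...,::-1])
E
```

```text
t 30.05 F [-0.64 -0.02  1.37] std [0.23 0.17 0.01] p [0.5177 0.0965 0.0449] M [-0.04  0.01  0.01]
t 30.05 pos [0.5177 0.0965 0.0449] yaw -0.06 downerr [-5.e-04  0.e+00 -1.e+00] q [-0.03  0.66  1.81  0.    0.67 -0.03] F [-0.41  0.15  1.38] w 0.0308
shift [1.9 0.3 0.5] turn -0.1
```

View pics/s16.png

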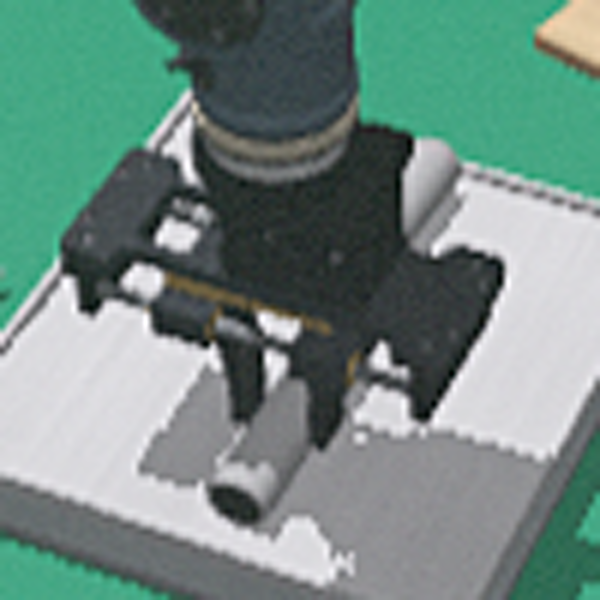

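The width of 30.6 mm and the upward 1.4 N show the pads are pinching above the tube's mid-height. I'll reopen, go lower and grip again.

Emit:
move_arm(commands=[[0, 0, 0, 0, 0], [0, 0, 0, 0, 0], [0, 2, 0, 0, 0], [0, 4, 0, 0, 0], [0, 5, 0, 0, 0], [0, 5, 0, 0, 0]])

```text
time: 30.6
position: [0.5178, 0.0965, 0.0394]
tool_rot: [-0.5, -0.5, 0.5, -0.5]
ft_force: [0.2, 0.0, -0.6]
grip_width: 0.0435
```

```bash
python3 f.py 2
```

```text
t 30.7 F [-0.06 -0.03  0.04] std [0.2  0.24 0.51] p [0.5179 0.0965 0.0395] M [ 0.   -0.14  0.03]
```

Emit:
move_arm(commands=[[1, 0, 0, 0, 0], [1, 0, 0, 0, 0], [1, 0, 0, 0, 0], [1, 0, 0, 0, 0], [1, 0, 0, 0, 0], [1, 0, 0, 0, 0]], newtons=15)

```text
time: 31.2
position: [0.5179, 0.0966, 0.0399]
tool_rot: [-0.5, -0.5, 0.5, -0.5]
ft_force: [-1.3, 0.8, 0.2]
grip_width: 0.0315
```

```bash
python3 f.py 2
```

```text
t 31.3 F [-0.88  0.51  0.69] std [0.29 0.39 0.56] p [0.5179 0.0965 0.0399] M [-0.03  0.05 -0.03]
```

Emit:
move_arm(commands=[[1, 0, 0, 0, 0], [1, 0, 0, 0, 0], [1, -3, 0, 0, 0], [1, -10, 0, 0, 0], [1, -20, 0, 0, 0], [1, -20, 0, 0, 0]], newtons=25)

```text
time: 31.8
position: [0.5193, 0.0966, 0.0616]
tool_rot: [0.501, 0.499, -0.499, 0.501]
ft_force: [0.8, -0.4, -1.4]
grip_width: 0.0314
```

```bash
python3 f.py 2;python3 - <<'E'
from h import *
print(robot.get_obs()['grip_width'])
c=robot.camera('side')
im=cv2.resize(c['image'][170:270,260:360],None,fx=6,fy=6,interpolation=cv2.INTER_CUBIC)
cv2.imwrite('pics/s17.png',im[...,::-1])
goto([.507,.324,.13],-4)
E
```

```text
t 31.9 F [ 0.62  0.14 -1.62] std [0.17 0.7  0.28] p [0.519  0.0966 0.0611] M [ 0.03 -0.06  0.05]
0.031388153661247475
t 31.95 pos [0.5182 0.0965 0.0602] yaw -0.05 downerr [ 9.e-04 -0.e+00 -1.e+00] q [-0.03  0.63  1.8  -0.    0.71 -0.03] F [-0.78 -0.54 -1.58] w 0.0312
shift [ -69.8  -11.4 -227.5] turn 3.9
```

View pics/s17.png

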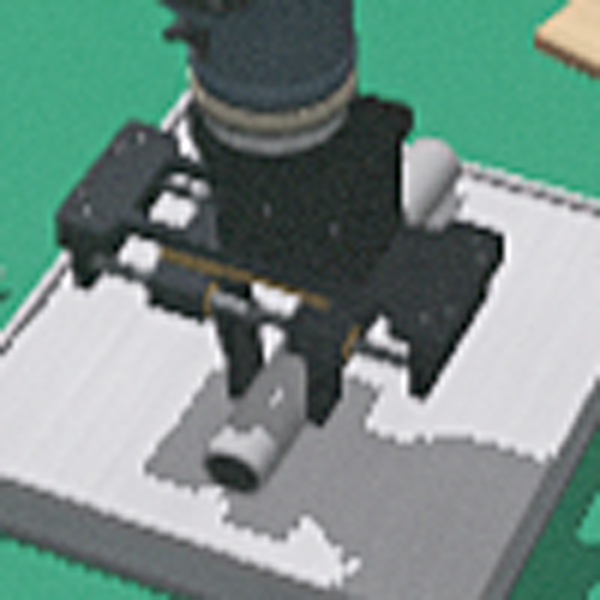

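The tube is held level. Raising it and carrying it to the tray.

Emit:
move_arm(commands=[[1, -15, 0, 0, 0], [1, -35, 0, -10, 0], [1, -50, -2, -35, 1], [1, -55, -4, -70, 2], [1, -55, -6, -105, 3], [1, -55, -8, -140, 4], [1, -55, -10, -175, 4], [1, -55, -11, -205, 4]])

```text
time: 32.62
position: [0.5062, 0.3036, 0.1146]
tool_rot: [-0.517, -0.482, 0.517, -0.482]
ft_force: [-0.1, -0.3, -1.5]
grip_width: 0.0313
```

```bash
python3 - <<'E'
from h import *
goto([.507,.324,.10],-4)
E
```

```text
t 32.62 pos [0.5062 0.3036 0.1146] yaw -4.01 downerr [-8.e-04  1.e-04 -1.e+00] q [0.35 0.61 1.61 0.   0.93 0.42] F [-0.08 -0.25 -1.47] w 0.0313
shift [ 14.6  -0.6 -20.4] turn -0.0
```

Emit:
move_arm(commands=[[1, 5, 0, -18, 0], [1, 15, 0, -18, 0], [1, 25, 0, -18, 0], [1, 40, 0, -18, 0], [1, 40, 0, -18, 0], [1, 40, 0, -18, 0]])

```text
time: 33.12
position: [0.5071, 0.3177, 0.0733]
tool_rot: [-0.516, -0.482, 0.519, -0.481]
ft_force: [0.2, -0.5, -1.5]
grip_width: 0.0312
```

```bash
python3 f.py 1;python3 - <<'E'
from h import *
c=robot.camera('side')
im=cv2.resize(c['image'][220:370,190:350],None,fx=4.5,fy=4,interpolation=cv2.INTER_CUBIC)
cv2.imwrite('pics/s18.png',im[...,::-1])
goto([.507,.324,.012],-4)
E
```

```text
t 33.17 F [-0.28 -0.09 -1.68] std [0.49 0.43 0.18] p [0.5076 0.3179 0.0737] M [-0.   -0.08  0.01]
t 33.22 pos [0.5087 0.3186 0.0748] yaw -4.13 downerr [-3.e-04 -3.e-04 -1.e+00] q [ 0.37  0.68  1.61 -0.    0.86  0.45] F [ 0.58  0.7  -1.75] w 0.0314
shift [62.8 -2.1 -5.3] turn -0.1
```

View pics/s18.png

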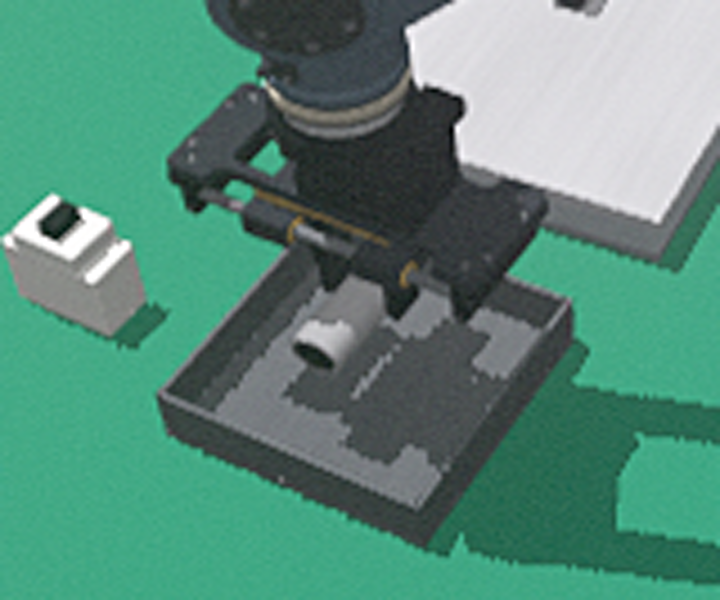

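Emit:
move_arm(commands=[[1, 12, 0, -5, 0], [1, 26, 0, -5, 0], [1, 40, 0, -5, 0], [1, 52, 0, -5, 0], [1, 60, 0, -5, 0], [1, 65, 0, -5, 0], [1, 67, 0, -5, 0], [1, 67, 0, -5, 0]])

```text
time: 33.88
position: [0.5088, 0.3245, 0.0074]
tool_rot: [-0.517, -0.482, 0.518, -0.482]
ft_force: [0.7, 0.8, -2.3]
grip_width: 0.0311
```

```bash
python3 f.py 2
```

```text
t 33.98 F [ 0.18 -0.01 -1.87] std [0.35 0.63 0.48] p [0.509  0.3246 0.0079] M [-0.01 -0.06  0.01]
```

Emit:
move_arm(commands=[[1, 1, 0, 0, 0], [1, 2, 0, 0, 0], [1, 3, 0, 0, 0], [1, 3, 0, 0, 0]])

```text
time: 34.32
position: [0.5088, 0.3245, 0.0049]
tool_rot: [0.517, 0.482, -0.517, 0.482]
ft_force: [-1.0, 0.2, -2.4]
grip_width: 0.031
```

```bash
python3 f.py 1
```

```text
t 34.37 F [-0.54 -0.44 -2.24] std [0.43 0.65 0.18] p [0.5088 0.3245 0.0049] M [ 0.01 -0.11  0.03]
```

Emit:
move_arm(commands=[[0.2, 0, 0, 0, 0], [0.2, 0, 0, 0, 0], [0.2, 0, 0, 0, 0], [0.2, 0, 0, 0, 0], [0.2, 0, 0, 0, 0]])

```text
time: 34.78
position: [0.509, 0.3246, 0.005]
tool_rot: [0.518, 0.482, -0.517, 0.482]
ft_force: [0.2, 0.5, -0.2]
grip_width: 0.0346
```

Emit:
move_arm(commands=[[0.2, -5, 0, 0, 0], [0.2, -20, 0, 0, 0], [0.2, -50, 0, 0, 0], [0.2, -85, 0, 0, 0], [0.2, -120, 0, 0, 0], [0.2, -150, 0, 0, 0], [0.2, -150, 0, 0, 0]])

```text
time: 35.37
position: [0.513, 0.3264, 0.1621]
tool_rot: [0.522, 0.48, -0.513, 0.484]
ft_force: [1.1, 0.0, 0.0]
grip_width: 0.0348
```

```bash
python3 - <<'E'
from h import *
c=robot.camera('side');save(c,'s19.png')
t=robot.camera('top');save(t,'t19.png')
goto([.45,.2,.2])
for r in robot.regions_of(c,'tube_1'):
    ys,xs=np.nonzero(r['pixels']); print(round(r['p'],2),r['bbox'],back(c,xs.mean(),ys.mean(),.02),back(c,xs.mean(),ys.mean(),.058))
im=np.zeros((400,800,3),np.uint8)
im[:,:400]=cv2.resize(t['image'][130:290,140:440],(400,400));im[:,400:]=cv2.resize(c['image'][130:360,200:430],(400,400))
cv2.imwrite('pics/m19.png',im[...,::-1])
E
```

```text
t 35.47 pos [0.5096 0.3248 0.1568] yaw -4.05 downerr [ 0.0036  0.0014 -1.    ] q [ 0.38  0.56  1.54 -0.    1.03  0.45] F [-1.24  0.55 -0.19] w 0.0347
shift [-43.6 -50.5 128.6] turn 0
0.81 [255.5, 290.3, 292.2, 331.3] [0.51010526 0.32584148 0.02      ] [0.49477219 0.34757468 0.058     ]
0.58 [313.7, 192.0, 337.3, 224.6] [ 0.54680556 -0.08118051  0.02      ] [ 0.53009826 -0.0442065   0.058     ]
```

View pics/m19.png

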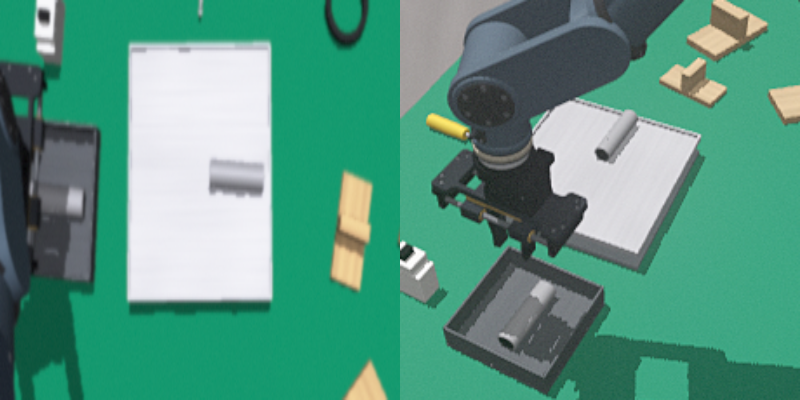

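The squashed tube lies in the middle of the tray, the round one is on the plate and the block is flat on the table. The arm is clear of everything.

Emit:
move_arm(commands=[[0.2, -30, 0, 0, 0], [0.2, -30, 0, 0, 0], [0.2, -30, 0, 0, 0], [0.2, -30, 0, 0, 0], [0.2, -30, 0, 0, 0], [0.2, -30, 0, 0, 0]])

```text
time: 36.02
position: [0.5079, 0.3241, 0.1832]
tool_rot: [-0.516, -0.482, 0.518, -0.482]
ft_force: [0.9, -0.2, 0.9]
grip_width: 0.0347
```

```bash
python3 -c "
from h import *
print(robot.get_obs()['time'],robot.hand_in())"
```

```text
the job is handed in; nothing more can be done
36.0167 None
```

The job is finished and handed in at 36 s of the 72 s. The squashed tube is in the scrap tray and the round one is on the plate.

- **Right tube, round:** I rolled it first, over 100 mm of block travel, and it moved 50 mm. Force and height stayed level: the block pressed on it with about 5 N.
- **Left tube, out of round:** I rolled it second, over 95 mm of block travel, and it moved 47 mm. First contact came 2 mm lower than on the round tube. It lifted the block about 4 mm and let it down again, and I gave way as it rose.
- **Bearing force on the plate:** The block pressed with at most about 7 N, which I estimate as about 9 N on the plate including the tube's weight. I had no direct reading of that force.
- **Last checks:** The final pictures show the left tube in the middle of the tray and the right tube at rest on the plate. The block is flat on the table near where it started. The tape, breaker and driver look undisturbed, though I did not measure their positions again.

- **Height reading disagreed:** The pictures put the gripper about 27 mm higher than the TCP height with the stated fingertip offset. I used the pictures and contact for heights instead, and all later contacts agreed with that.
- **Sideways force:** Up to about 4 N of sideways force built up while rolling the right tube, because its heading was about 1.5° off my first estimate. I corrected the heading as it rolled.
- **Second grip needed:** The first grip on the squashed tube was too high, so I redid it lower before lifting.

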